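# Weigh the portion tubs and box them

## Robot

A 7-joint arm with a two-finger parallel gripper is mounted at the origin on the work surface. World frame = base frame: x ahead of the robot, y to its left, z up, the work surface at z = 0. Lengths are in m, angles in rad, forces in N, time in s.
With the tool pointing down it reaches from about 0.4 to 0.875 m from the base axis. Payload 19.3 kg.
Tool frame: the origin (TCP) lies on the front face of the gripper's body, between the roots of the fingers; the fingertips stand 73 mm ahead of it and the grasp point (between the pads) lies 54 mm ahead of it; z points along the fingers, y is the line along which they close (so a half turn about z gives the same grasp; the last joint's range is limited). The gripper opens to 85 mm and grips with 20 to 120 N. Pads are 22 mm wide; open, the fingers measure 114 mm over their backs; the gripper's body (76 mm by 85 mm) begins 54 mm behind the grasp point. The pads swing forward as they close: fully open they stand 13 mm farther back than shut.
Start: joints at [-1.38, 0.521, -0.036, 1.599, 0.021, 1.021, -0.113], TCP at [0.161, 0.604, 0.304] pointing down, gripper open.
Joint ranges: [-2.91, 2.91], [-0.3, 2.13], [-1.5, 1.42], [0.17, 2.43], [-1.26, 4.41], [0.16, 1.93], [-2.52, 2.52]. Speed limits (rad/s): [1.89, 1.89, 2.39, 2.39, 3.01, 3.01, 3.01].

## Interface

Orientations are given as a unit quaternion [w, x, y, z].
In Python, from station import ctrl gives the robot as it stands. The module is installed in compiled form; this text tells all that it offers.
- The arm moves only by the tool play_rows, never from a script. Its argument "deltas" is a list of rows, each an object with "slide": the shift along the tool's x, y, z in mm, a list of three; "angular": the turn, a rotation vector about the tool's x, y, z in rad, a list of three. In form: [{"slide": [tx, ty, tz], "angular": [wx, wy, wz]}, ...]. A call has 1 to 12 rows; each row is the pose to reach, as a shift and turn from the pose commanded when the call began, along the tool's axes at that moment; what a row does not reach only later rows make up. A row lasts 1/12 s, in which the tool goes at most 41.7 mm and 7.16 degrees, less where a joint would pass 70% of its speed; a pose out of reach is approached as far as the arm can. A call with a gripper value outside its range is refused whole. "grip" is the finger opening in mm, from 0 to 85.4, set as the call begins (left out, the last holds). The fingers move at their own pace and stop on an object; "newtons" is the grip in N (left out, the last holds). Time passes only in rows, so rows that repeat a pose let the fingers close. It gives the time, the measured TCP pose, the force, the opening and the grip force at its end, in the units of the state.
- ctrl.observe(): the state, without advancing time (a new reading comes with each control period).
- ctrl.capture(name): name is "side" or "top"; returns the picture (384x512x3 uint8, red, green, blue); there is no depth.
- ctrl.calibration(name): a dict with "fx", "fy", "cx", "cy" (pixels), "k1" (the pictures are not rectified: a ray, as slopes to the right and down, at radius r is drawn at 1 + k1 r^2 times it, then the intrinsics apply), "cam_to_world" (4x4, takes a point from camera to world coordinates). Camera axes: x right, y up, looking along -z (the intrinsics and any distortion apply to the point x, -y, -z); pixel columns grow to the right and rows downward; lengths in m; the calibration is good to about 2 mm. A picture is of the moment at which its call begins. calibration takes no time and is no camera call.
- ctrl.job_done(): hands the job in; it is judged then, once.
The state is a dict: "t": time; "qpos": joint angles; "joint_velocities": joint speeds; "joint_torque": joint torques, N m; "tool_pos": TCP position; "ee_rot": TCP orientation; "contact_force": force on the tool from outside, world axes, zero at the start; "moment": the same for the moment, N m; "gripper_width": finger opening in m; "finger_force": force on a finger pad.
Only numpy, scipy, OpenCV 4.12 (cv2) and the standard library are available. Lean on these libraries where they do the work, as an engineer would, in place of code of your own. Each camera call takes 0.05 s, during which the arm holds its last target. There are 200 camera calls.

## Task

Take the toy train car off the spring scale and stand it on the cork mat. Then weigh the portion tubs that are there one at a time, in the order yellow, green, orange, black: stand each upright on its own in the centre of the pan (within a centimetre), let go and let the pan settle for a second, then stand it upright in the storage box. Finally lay the lid squarely on the box with its edges flush, and leave the other things on the dresser where they are.

Things in the scene. Friction and masses are not known exactly. Their poses are not given: they have to be found in the camera images.
- train: wooden toy train car with red wheels, blue cab block on top; starts standing on the scale pan. Body 86 mm long (its x) by 36 mm wide (its y, the width to grip), its sides run from 6 to 34 mm height; the cab block on top (40 x 26 mm, 15 mm towards +x of the middle) reaches 46 mm. Origin: middle of the underside, z up. 0.11 kg
- mat: flat cork mat, 100 x 100 mm, 3 mm thick, fixed; origin at the centre of its underside
- scale: white spring scale, fixed: base 130 x 130 x 50 mm with a round metal pan above; origin at the centre of the base's underside
- pan_top (a point): centre of the pan's upper face (moves with the pan). The pan is a flat aluminium disc of 150 mm diameter, upper face 75 mm above the dresser top when empty, marked with a red dot and a red ring of 68 mm diameter round its centre
- pan (a joint): how far the pan has sunk, m: 0 empty, about 0.0024 with the train car, 0.0035 to 0.006 with a tub; stop at 0.012. Spring 400 N/m, settles in under 0.3 s
- tub_yellow: portion tub with yellow cap and yellow band (may be absent): closed white round body 56 mm diameter, 36 mm high, and above it the fixed cap, 36 mm diameter, 30 mm high (total height 66 mm), made to be gripped. Origin: centre of the underside, z along its axis, up. 0.16 to 0.25 kg
- tub_green: portion tub with green cap and green band (may be absent): closed white round body 56 mm diameter, 36 mm high, and above it the fixed cap, 36 mm diameter, 30 mm high (total height 66 mm), made to be gripped. Origin: centre of the underside, z along its axis, up. 0.16 to 0.25 kg
- tub_orange: portion tub with orange cap and orange band (may be absent): closed white round body 56 mm diameter, 36 mm high, and above it the fixed cap, 36 mm diameter, 30 mm high (total height 66 mm), made to be gripped. Origin: centre of the underside, z along its axis, up. 0.16 to 0.25 kg
- tub_black: portion tub with black cap and black band (may be absent): closed white round body 56 mm diameter, 36 mm high, and above it the fixed cap, 36 mm diameter, 30 mm high (total height 66 mm), made to be gripped. Origin: centre of the underside, z along its axis, up. 0.16 to 0.25 kg
- box: open white plastic storage box, fixed: outside 150 (its x) x 180 (its y) x 75 mm high, walls and floor 5 mm thick, blue latches on the two short sides; four tubs fit standing on its floor, two by two. Origin: centre of its underside
- box_in (a point): centre of the box's inner floor, 5 mm above the dresser top; axes as the box's (x the short way, y the long way)
- box_rim (a point): centre of the box's opening at rim height, 75 mm above the dresser top; axes as the box's
- lid: loose flat blue lid, plate 150 (its x) x 180 (its y) x 6 mm, no lip, same outline as the box; on it in the middle a white grip bar 18 mm wide (x), 70 mm long (y), reaching from 6 to 32 mm height. Origin: centre of the plate's underside. 0.16 kg. Lies flat on the dresser at the start; either way round fits
- pump_bottle: pink soap pump bottle, 64 mm diameter, 175 mm tall; bystander, origin centre of underside
- dish: blue ceramic bowl, 110 mm diameter, 35 mm high; bystander, origin centre of underside
- lotion: pale blue lotion bottle, 48 mm diameter, 130 mm tall; bystander, origin centre of underside
- teether: flat green teething ring, 64 mm diameter, 12 mm high; bystander, origin centre of underside
Mind the look-alikes: they are no part of the job. Leave any purple look-alike of the tub_orange alone. Leave any purple look-alike of the tub_yellow alone.

How it is judged:
By the outcome, as a careful person would: the job done as asked, in the order asked, and still so for the second after the job is handed in, with the robot touching nothing.
Of tub_yellow, tub_green, tub_orange, tub_black only 3 to 4 are there at a start; the rules pass over those that are not, and their reading is None.
At some moment in a run one of tub_yellow, tub_green, tub_orange, tub_black, lid may be knocked a few centimetres aside while the robot is not near it.
Once in a run the grip may slacken for a moment while it holds something.
It also fails if it takes over 210 s, if anything falls off the work surface, if the arm or the gripper's body presses on something with over 40 N, if the wrist force passes 120 N, or if a joint passes its speed limit or range.

## Working session

There is one attempt and no reset: what is moved stays moved. The work goes in short steps, Python scripts to look and compute and a tool call to move; the robot and the scene stay as the last step left them, time stands still between calls to the robot, and variables do not carry over. Pictures are saved under pics/ and viewed, at most 14 in all, crops included, and the job is handed in when it is done.

Besides the shell and the picture viewer there is one more tool, called after ">>>" by a JSON object that holds its "op" and its "data", one argument or row to a line. play_rows: Moves the arm, as the interface text tells. Its arguments: {"type":"object","properties":{"deltas":{"type":"array","items":{"type":"object","properties":{"slide":{"type":"array","items":{"type":"number"}},"angular":{"type":"array","items":{"type":"number"}}}}},"grip":{"type":"number"},"newtons":{"type":"number"}},"required":["deltas"]}

```bash
mkdir -p pics; ls; python3 - <<'E'
from station import ctrl
import cv2,numpy as np
np.set_printoptions(precision=4,suppress=True)
s=ctrl.observe(); print(s)
for n in("side","top"):
    im=ctrl.capture(n); cv2.imwrite(f"pics/{n}0.png",im[:,:,::-1]); c=ctrl.calibration(n); print(n,c)
E
```

```text
pics
{'t': 0.0, 'qpos': array([-1.3802,  0.522 , -0.0363,  1.6   ,  0.0212,  1.0211, -0.1128]), 'joint_velocities': array([ 0.0005, -0.0007,  0.0002,  0.0001,  0.0006, -0.0008, -0.0007]), 'joint_torque': array([  0.0007, -92.7115,   1.9801, -36.9928,   0.0179,   0.0083,
         0.    ]), 'tool_pos': array([0.1611, 0.6036, 0.3033]), 'ee_rot': array([-0.    ,  0.1301,  0.9915, -0.0006]), 'contact_force': array([ 0.2211,  0.9818, -0.214 ]), 'moment': array([-0.0133,  0.0139, -0.0729]), 'finger_force': 0.0, 'gripper_width': 0.08522997317382806}
side {'fx': 349.9030538174958, 'fy': 349.9030538174958, 'cx': 252.46002571013577, 'cy': 191.35226273087585, 'k1': 0.008410771856069055, 'cam_to_world': array([[ 0.9831,  0.1377, -0.1205,  0.3564],
       [-0.1822,  0.6759, -0.7141, -0.8629],
       [-0.0169,  0.724 ,  0.6896,  0.8996],
       [ 0.    ,  0.    ,  0.    ,  1.    ]])}
top {'fx': 362.4450918636503, 'fy': 362.4450918636503, 'cx': 255.54570715595807, 'cy': 188.73295881861873, 'k1': -0.012763340868031558, 'cam_to_world': array([[-0.0109,  0.9844, -0.1759,  0.3404],
       [-0.9998, -0.0079,  0.0177,  0.0066],
       [ 0.016 ,  0.176 ,  0.9843,  1.0805],
       [ 0.    ,  0.    ,  0.    ,  1.    ]])}
```

View pics/side0.png

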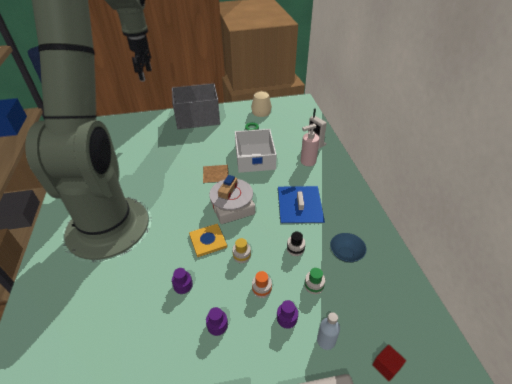

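View pics/top0.png

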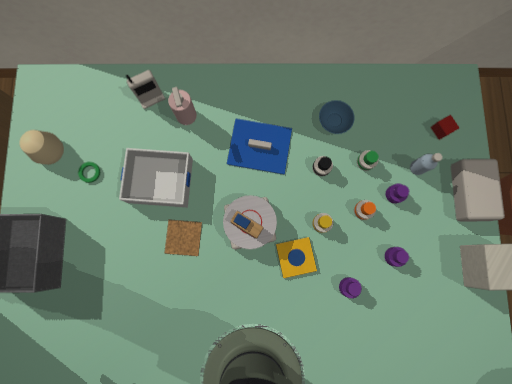

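```bash
cat > h.py <<'E'
from station import ctrl
import cv2,numpy as np
np.set_printoptions(precision=4,suppress=True)
C={n:ctrl.calibration(n) for n in("side","top")}
def ray(n,u,v):
    c=C[n]; d=np.array([(u-c["cx"])/c["fx"],(v-c["cy"])/c["fy"]]); s=d.copy()
    for _ in range(6): s=d/(1+c["k1"]*(s@s))
    T=c["cam_to_world"]; r=T[:3,:3]@np.array([s[0],-s[1],-1]); return T[:3,3],r/np.linalg.norm(r)
def on(n,uv,z):
    o,r=ray(n,*uv); return (o+r*(z-o[2])/r[2])
def tri(a,b):
    (o1,d1),(o2,d2)=ray("side",*a),ray("top",*b)
    t=np.linalg.lstsq(np.c_[d1,-d2],o2-o1,rcond=None)[0]
    p,q=o1+t[0]*d1,o2+t[1]*d2; return (p+q)/2,np.linalg.norm(p-q)*1e3
def proj(n,p):
    c=C[n];T=c["cam_to_world"];x=T[:3,:3].T@(np.array(p)-T[:3,3]);s=np.array([x[0],-x[1]])/-x[2]
    s=s*(1+c["k1"]*(s@s)); return s*c["fx"]+[c["cx"],c["cy"]]
H={"yellow":((20,130,110),(32,255,255)),"orange":((5,190,150),(13,255,255)),"green":((55,170,40),(75,255,190)),"black":((0,0,0),(180,255,45)),
 "blue":((108,150,60),(125,255,255)),"cork":((8,120,80),(16,220,215)),"red":((0,150,80),(4,255,255)),"purple":((130,120,30),(150,255,255)),"white":((0,0,150),(180,50,255))}
def blobs(n,im,col,amin=20,roi=None):
    m=cv2.inRange(cv2.cvtColor(im,cv2.COLOR_RGB2HSV),*map(np.array,H[col]))
    k,_,st,ce=cv2.connectedComponentsWithStats(m)
    return [(ce[i].round(1),st[i,:5].tolist()) for i in range(1,k) if st[i,4]>=amin]
E
python3 - <<'E'
from h import *
I={n:cv2.imread(f"pics/{n}0.png")[:,:,::-1].copy() for n in C}
for c in ("yellow","orange","green","black","blue","cork"):
    for n in C:
        print(c,n,*[(b[0].tolist(),b[1]) for b in blobs(n,I[n],c) if (n=="top" or b[0][1]>100)],sep="\n  ")
a=cv2.resize(I["top"][90:270,110:410],None,fx=2.66,fy=2.66,interpolation=2)
b=cv2.resize(I["side"][110:300,160:410],None,fx=2.8,fy=2.8,interpolation=2)
cv2.imwrite("pics/ct.png",a[:,:,::-1]);cv2.imwrite("pics/cs.png",b[:,:,::-1])
E
```

```text
yellow
  side
  ([207.5, 240.3], [190, 224, 37, 33, 630])
  ([240.8, 245.2], [236, 239, 11, 14, 131])
  ([241.0, 258.6], [234, 256, 15, 5, 24])
yellow
  top
  ([324.9, 221.2], [318, 215, 14, 13, 132])
  ([295.9, 257.4], [276, 237, 41, 41, 950])
orange
  side
  ([261.4, 277.1], [257, 272, 10, 11, 87])
orange
  top
  ([369.0, 207.8], [363, 203, 12, 11, 105])
green
  side
green
  top
  ([370.4, 154.8], [367, 152, 8, 8, 20])
black
  side
  ([70.9, 116.6], [43, 113, 53, 6, 110])
  ([317.0, 129.2], [314, 125, 6, 9, 35])
  ([99.6, 150.3], [89, 127, 22, 48, 831])
  ([30.5, 207.7], [23, 192, 16, 33, 281])
  ([105.3, 226.5], [72, 208, 57, 27, 177])
  ([296.4, 238.7], [292, 232, 10, 14, 112])
  ([294.6, 251.0], [288, 248, 15, 5, 21])
  ([5.2, 279.7], [0, 267, 13, 25, 177])
black
  top
  ([144.8, 87.9], [134, 81, 22, 15, 154])
  ([324.3, 163.4], [318, 157, 13, 13, 125])
  ([2.8, 263.9], [0, 250, 8, 30, 149])
  ([46.9, 274.9], [36, 262, 25, 28, 372])
  ([1.9, 283.8], [0, 280, 6, 9, 33])
  ([265.1, 358.6], [237, 351, 48, 25, 116])
  ([251.0, 381.0], [229, 378, 47, 6, 212])
blue
  side
  ([10.4, 11
[... 199 characters left out ...]
lue
  top
  ([259.2, 146.2], [227, 119, 65, 55, 2431])
  ([187.9, 178.8], [187, 172, 3, 15, 35])
  ([293.3, 256.9], [289, 250, 12, 16, 59])
cork
  side
  ([22.2, 177.2], [6, 153, 35, 38, 514])
  ([214.6, 173.1], [204, 166, 24, 16, 319])
  ([1.8, 234.2], [0, 230, 6, 12, 35])
  ([261.1, 280.8], [256, 271, 12, 17, 115])
  ([261.5, 293.2], [253, 290, 18, 6, 39])
  ([1.2, 309.0], [0, 305, 5, 12, 32])
cork
  top
  ([5.1, 84.5], [0, 78, 11, 16, 143])
  ([12.8, 87.2], [12, 78, 3, 19, 20])
  ([510.7, 194.3], [510, 186, 2, 19, 27])
  ([368.0, 208.1], [361, 202, 15, 13, 154])
  ([356.9, 212.7], [355, 204, 8, 15, 23])
  ([183.0, 237.6], [165, 220, 36, 36, 1074])
  ([510.6, 296.9], [510, 291, 2, 14, 24])
```

View pics/ct.png

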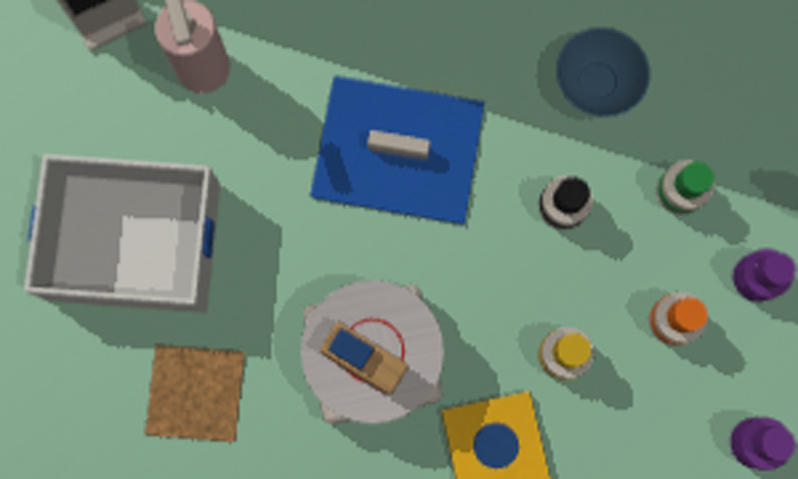

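View pics/cs.png

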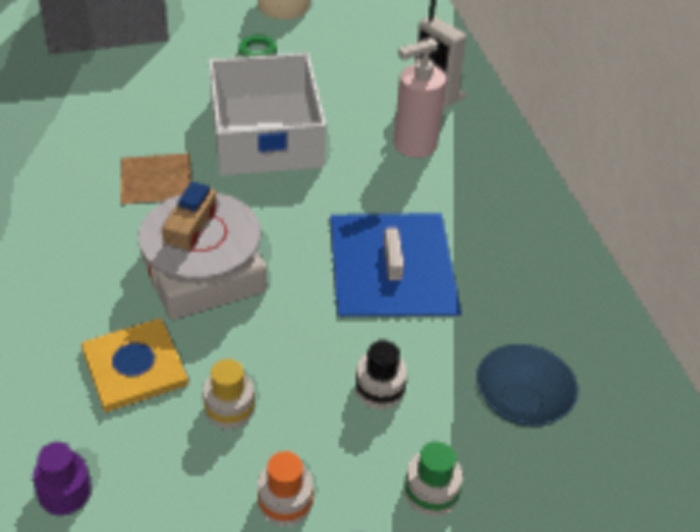

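```bash
python3 - <<'E'
from h import *
I={n:cv2.imread(f"pics/{n}0.png")[:,:,::-1].copy() for n in C}
H["green"]=((55,170,20),(80,255,200))
def near(n,c,p,r=14):
    m=cv2.inRange(cv2.cvtColor(I[n],cv2.COLOR_RGB2HSV),*map(np.array,H[c])); 
    z=np.zeros_like(m); cv2.circle(z,p,r,255,-1); m&=z
    k,_,st,ce=cv2.connectedComponentsWithStats(m); i=1+np.argmax(st[1:,4]); return ce[i],st[i,4],m
H["orange"]=((3,170,90),(14,255,255))
for c,s,t in (("yellow",(241,245),(325,221)),("green",(316,275),(371,157)),("orange",(262,279),(369,208)),("black",(296,239),(324,163)),):
    a,b=near("side",c,s,11),near("top",c,t,11); print(c,a[:2],b[:2],*tri(a[0],b[0]), on("side",a[0],.051)[:2],on("top",b[0],.051)[:2])
def wrect(n,m,z):
    cs=max(cv2.findContours(m,0,1)[0],key=cv2.contourArea)[:,0,:]
    P=np.array([on(n,p,z)[:2] for p in cs],np.float32)*1000; return cv2.minAreaRect(P)
for n,p in (("side",(300,205)),("top",(259,147))):
    m=near(n,"blue",p,45)[2]; print("lid",n,wrect(n,m,.006))
    m=near(n,"white",{"side":(300,201),"top":(260,145)}[n],16)[2]; print("bar",n,near(n,"white",{"side":(300,201),"top":(260,145)}[n],16)[:2],wrect(n,m,.032))
for n,p in (("side",(215,173)),("top",(183,238))): print("mat",n,wrect(n,near(n,"cork",p,30)[2],.003))
for n,p in (("side",(229,180)),("top",(243,222))):
    a=near(n,"blue",p,11);print("cab",n,a[:2],wrect(n,a[2],.1186))
    H["wood"]=((8,90,70),(20,220,255)); a=near(n,"wood",{"side":(228,188),"top":(247,224)}[n],24); print("body",a[:2],wrect(n,a[2],.1066))
    H["ring"]=((0,70,90),(3,255,255)); m=near(n,"ring",{"side":(232,194),"top":(252,219)}[n],18)[2]; ys,xs=np.nonzero(m)
    P=np.array([on(n,q,.0726)[:2] for q in zip(xs,ys)]); A=np.c_[2*P,np.ones(len(P))]; s=np.linalg.lstsq(A,(P**2).sum(1),rcond=None)[0]; print("ring",len(P),s[:2],np.sqrt(s[2]+s[:2]@s[:2]))
T=[(43,156),(213,166),(196,303),(25,290)];S=[(325,127),(217,133),(211,60),(310,57)]
T=[np.array(p)/2.66+[110,90]-.3 for p in T];S=[np.array(p)/2.8+[160,110]-.3 for p in S]
print("box top",np.array([on("top",p,.075) for p in T])); print("box side",np.array([on("side",p,.075) for p in S]))
print("purple/bystanders",*[on("top",p,.05)[:2] for p in((350,288),(397,193),(397,257),(425,163))], "pump",on("top",(183,115),.07)[:2],"orangebook",on("top",(296,257),.02)[:2])
E
```

```text
yellow (array([240.7634, 245.2214]), np.int32(131)) (array([324.9015, 221.25  ]), np.int32(132)) [ 0.4278 -0.2089  0.05  ] 1.6944179789943807 [ 0.4269 -0.2097] [ 0.4286 -0.2087]Traceback (most recent call last):
  File "<stdin>", line 10, in <module>
  File "<stdin>", line 7, in near
    return _wrapfunc(a, 'argmax', axis=axis, out=out, **kwds)
    return bound(*args, **kwds)
ValueError: attempt to get argmax of an empty sequence
```

```bash
cat > m.py <<'E'
from h import *
I={}
H.update(green=((60,160,20),(85,255,160)),orange=((3,170,90),(14,255,255)),wood=((8,90,70),(20,220,255)),ring=((0,70,90),(3,255,255)))
def load(tag):
    for n in C:
        im=ctrl.capture(n); cv2.imwrite(f"pics/{n}{tag}.png",im[:,:,::-1]); I[n]=im
def near(n,c,p,r=14):
    m=cv2.inRange(cv2.cvtColor(I[n],cv2.COLOR_RGB2HSV),*map(np.array,H[c])); 
    z=np.zeros_like(m); cv2.circle(z,tuple(int(round(x)) for x in p),r,255,-1); m&=z
    k,_,st,ce=cv2.connectedComponentsWithStats(m)
    if k<2: return None,0,m
    i=1+np.argmax(st[1:,4]); return ce[i],st[i,4],m
def wrect(n,m,z):
    cs=max(cv2.findContours(m,0,1)[0],key=cv2.contourArea)[:,0,:]
    P=np.array([on(n,p,z)[:2] for p in cs],np.float32)*1000; return cv2.minAreaRect(P)
def ring(n,p,z,r=18):
    m=near(n,"ring",p,r)[2]; ys,xs=np.nonzero(m)
    P=np.array([on(n,q,z)[:2] for q in zip(xs,ys)]); A=np.c_[2*P,np.ones(len(P))]; s=np.linalg.lstsq(A,(P**2).sum(1),rcond=None)[0]; return len(P),s[:2],np.sqrt(s[2]+s[:2]@s[:2])
def cap(c,s,t,r=11):
    a,b=near("side",c,s,r),near("top",c,t,r)
    if a[0] is None or b[0] is None: print(c,"missing",a[1],b[1]);return
    print(c,a[:2],b[:2],*tri(a[0],b[0])); return a[0],b[0]
E
python3 - <<'E'
from m import *
for n in C: I[n]=cv2.imread(f"pics/{n}0.png")[:,:,::-1].copy()
hs=cv2.cvtColor(I["side"],cv2.COLOR_RGB2HSV); print(hs[272:278,312:320].reshape(-1,3)[::5]); hs=cv2.cvtColor(I["top"],cv2.COLOR_RGB2HSV);print(hs[154:161,368:375].reshape(-1,3)[::6])
for c,s,t in (("yellow",(241,245),(325,221)),("green",(316,275),(371,157)),("orange",(262,279),(369,208)),("black",(296,239),(324,163)),): cap(c,s,t)
for n,p in (("side",(300,205)),("top",(259,147))):
    m=near(n,"blue",p,45)[2]; print("lid",n,wrect(n,m,.006))
    a=near(n,"white",{"side":(300,201),"top":(260,145)}[n],16); print("bar",a[:2],wrect(n,a[2],.032) if a[1] else 0)
for n,p in (("side",(215,173)),("top",(183,238))): print("mat",n,wrect(n,near(n,"cork",p,30)[2],.003))
for n,p in (("side",(229,180)),("top",(243,222))):
    a=near(n,"blue",p,11);print("cab",n,a[:2],wrect(n,a[2],.1186))
    a=near(n,"wood",{"side":(228,188),"top":(247,224)}[n],24); print("body",a[:2],wrect(n,a[2],.1066))
    print("ring",ring(n,{"side":(232,194),"top":(252,219)}[n],.0726))
T=[(43,156),(213,166),(196,303),(25,290)];S=[(325,127),(217,133),(211,60),(310,57)]
T=[np.array(p)/2.66+[110,90]-.3 for p in T];S=[np.array(p)/2.8+[160,110]-.3 for p in S]
print("box top",np.array([on("top",p,.075) for p in T])); print("box side",np.array([on("side",p,.075) for p in S]))
print("purple",*[on("top",p,.05)[:2] for p in((350,288),(397,193),(397,257),(425,163))], "pump",on("top",(183,115),.07)[:2],"book",on("top",(296,257),.02)[:2])
E
```

```text
[[ 67 145 137]
 [ 67 142 140]
 [ 67 143 139]
 [ 67 142 140]
 [ 67 145 139]
 [ 67 147 137]
 [ 67 143 139]
 [ 67 146 138]
 [ 66 157  83]
 [ 67 148 133]]
[[ 67 168 120]
 [ 67 169 119]
 [ 67 169 119]
 [ 66 168 120]
 [ 67 170 120]
 [ 67 168 120]
 [ 67 169 121]
 [ 67 165  96]
 [ 68 169 119]]
yellow (array([240.7634, 245.2214]), np.int32(131)) (array([324.9015, 221.25  ]), np.int32(132)) [ 0.4278 -0.2089  0.05  ] 1.6944179789943807
green (array([313.    , 280.6667]), np.int32(3)) (array([370.5929, 157.0885]), np.int32(113)) [ 0.615  -0.3581  0.0331] 12.127476413916279
orange (array([261.28, 278.96]), np.int32(150)) (array([367.8993, 208.1942]), np.int32(139)) [ 0.4649 -0.3352  0.0489] 0.4779641384577659
black (array([296.3571, 238.6518]), np.int32(112)) (array([324.272, 163.352]), np.int32(125)) [ 0.5994 -0.2152  0.0472] 0.2722971298471443
lid side ((666.0555419921875, -32.81279754638672), (174.9484405517578, 146.62875366210938), 79.37781524658203)
bar (array([300.377, 197.918]), np.int32(61)) ((667.62841796875, -28.32549285888672), (65.2181167602539, 15.185503959655762), 79.10797882080078)
[... 859 characters left out ...]
 (array([238.3333, 218.4167]), np.int32(12)) ((432.32354736328125, 35.388328552246094), (5.957602500915527, 17.772245407104492), 26.170705795288086)
body (array([249.2328, 226.6565]), np.int32(262)) ((417.5418395996094, 14.952407836914062), (84.50121307373047, 36.41529846191406), 57.173309326171875)
ring (47, array([0.4285, 0.0064]), np.float64(0.03260565186154293))
box top [[0.6405 0.3586 0.075 ]
 [0.6281 0.1756 0.075 ]
 [0.4795 0.1903 0.075 ]
 [0.4948 0.3699 0.075 ]]
box side [[0.6247 0.1713 0.075 ]
 [0.4779 0.1883 0.075 ]
 [0.4958 0.3641 0.075 ]
 [0.6418 0.3413 0.075 ]]
purple [ 0.2431 -0.2706] [ 0.5086 -0.4231] [ 0.3259 -0.4086] [ 0.5978 -0.514 ] pump [0.7423 0.1988] book [ 0.329 -0.127]
```

All four tubs are present: in the top view yellow is at (325,221), green (371,157), orange (368,208) and black (324,163). Each has a white body with a coloured cap and band. The look-alikes at (350,288), (397,193) and (397,257) are purple all over, so I'll leave them. The enlarged crops confirm this. The train is off-centre on the pan and is the first thing to move.

>>> {"op": "play_rows", "data": {
  "deltas": [
    {"slide":[-124,-157,0],"angular":[0,0,0.6]},
    {"slide":[-124,-157,0],"angular":[0,0,0.6]},
    {"slide":[-124,-157,0],"angular":[0,0,0.6]},
    {"slide":[-124,-157,0],"angular":[0,0,0.6]},
    {"slide":[-316,-334,0],"angular":[0,0,1.45]},
    {"slide":[-316,-334,0],"angular":[0,0,1.45]},
    {"slide":[-316,-334,0],"angular":[0,0,1.45]},
    {"slide":[-316,-334,0],"angular":[0,0,1.45]},
    {"slide":[-316,-334,0],"angular":[0,0,1.45]},
    {"slide":[-316,-334,0],"angular":[0,0,1.45]},
    {"slide":[-316,-334,0],"angular":[0,0,1.45]},
    {"slide":[-316,-334,0],"angular":[0,0,1.45]}
  ],
  "grip": 80
}}

```text
t: 1.1
tool_pos: [0.383, 0.1938, 0.3042]
ee_rot: [0.001, 0.76, 0.65, 0.0]
contact_force: [0.1, -1.4, 0.2]
gripper_width: 0.0798
finger_force: 0.0
```

```bash
cat > go.py <<'E'
# usage: go.py  x y z theta_deg  [x y z theta ...] : deltas from the measured pose
import sys; from h import *
from scipy.spatial.transform import Rotation as R
s=ctrl.observe(); w,*v=s["ee_rot"]; r=R.from_quat([*v,w]); M=r.as_matrix(); p=s["tool_pos"]
th=np.degrees(np.arctan2(M[1,1],M[0,1])); print("t %.2f pos"%s["t"],p,"th %.2f tilt %.2f"%(th,np.degrees(np.arccos(-M[2,2]))),"w %.1f ff %.1f F"%(s["gripper_width"]*1e3,s["finger_force"]),s["contact_force"])
a=np.array(sys.argv[1:],float).reshape(-1,4)
for g in a:
    t=np.radians(g[3]); D=np.array([[-np.sin(t),np.cos(t),0],[np.cos(t),np.sin(t),0],[0,0,-1]]).T
    print("slide",(M.T@(g[:3]-p)*1e3).round(1).tolist(),"ang",R.from_matrix(M.T@D).as_rotvec().round(3).tolist())
E
python3 go.py .4175 .015 .22 -32.8 .4175 .015 .155 -32.8
```

```text
t 1.10 pos [0.383  0.1938 0.3042] th -8.84 tilt 0.08 w 79.8 ff 0.0 F [ 0.1373 -1.3689  0.1828]
slide [-171.3, 61.5, 84.4] ang [0.001, 0.0, 0.418]
slide [-171.2, 61.4, 149.4] ang [0.001, 0.0, 0.418]
```

>>> {"op": "play_rows", "data": {
  "deltas": [
    {"slide":[-171,61,84],"angular":[0,0,0.418]},
    {"slide":[-171,61,84],"angular":[0,0,0.418]},
    {"slide":[-171,61,84],"angular":[0,0,0.418]},
    {"slide":[-171,61,84],"angular":[0,0,0.418]},
    {"slide":[-171,61,84],"angular":[0,0,0.418]},
    {"slide":[-171,61,84],"angular":[0,0,0.418]},
    {"slide":[-171,61,110],"angular":[0,0,0.418]},
    {"slide":[-171,61,130],"angular":[0,0,0.418]},
    {"slide":[-171,61,149],"angular":[0,0,0.418]},
    {"slide":[-171,61,149],"angular":[0,0,0.418]},
    {"slide":[-171,61,149],"angular":[0,0,0.418]}
  ]
}}

```text
t: 2.02
tool_pos: [0.4165, 0.0215, 0.1547]
ee_rot: [-0.0, 0.875, 0.485, -0.001]
contact_force: [0.3, -0.4, 0.2]
gripper_width: 0.0795
finger_force: 0.0
```

```bash
python3 go.py; python3 - <<'E'
from m import *
load("1")
im=np.hstack([cv2.resize(I["top"][180:270,200:300],(400,360),interpolation=2),cv2.resize(I["side"][130:220,180:280],(400,360),interpolation=2)])
cv2.imwrite("pics/t1.png",im[:,:,::-1])
H["green"]=((62,125,20),(85,255,150)); cap("green",(316,275),(371,157))
E
```

```text
t 2.02 pos [0.4165 0.0215 0.1547] th -32.01 tilt 0.11 w 79.5 ff 0.0 F [ 0.3411 -0.414   0.2488]
green (array([315.6042, 275.3194]), np.int32(144)) (array([370.7279, 157.2206]), np.int32(136)) [ 0.6164 -0.3534  0.0496] 0.19065879078983727
```

View pics/t1.png

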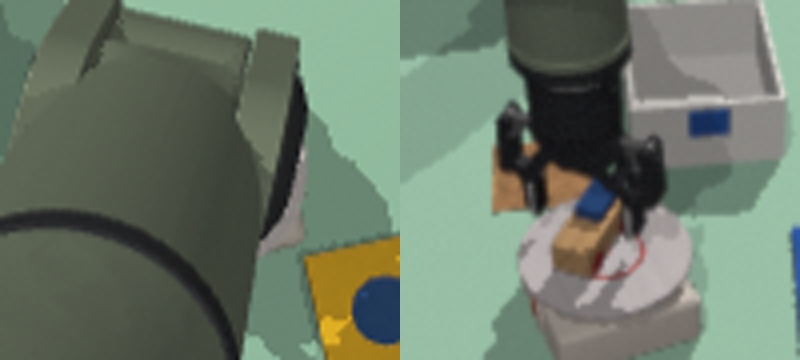

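The side view shows the train between the open fingers, with finger crops at about (540,190) and (635,215). I'll close on it.

>>> {"op": "play_rows", "data": {
  "deltas": [
    {"slide":[0,0,0],"angular":[0,0,0]},
    {"slide":[0,0,0],"angular":[0,0,0]},
    {"slide":[0,0,0],"angular":[0,0,0]},
    {"slide":[0,0,0],"angular":[0,0,0]},
    {"slide":[0,0,0],"angular":[0,0,0]},
    {"slide":[0,0,0],"angular":[0,0,0]},
    {"slide":[0,0,0],"angular":[0,0,0]},
    {"slide":[0,0,0],"angular":[0,0,0]},
    {"slide":[0,0,-20],"angular":[0,0,0]},
    {"slide":[0,0,-50],"angular":[0,0,0]},
    {"slide":[0,0,-50],"angular":[0,0,0]}
  ],
  "grip": 20,
  "newtons": 45
}}

```text
t: 3.03
tool_pos: [0.4177, 0.0215, 0.2079]
ee_rot: [0.0, 0.875, 0.485, 0.001]
contact_force: [-0.0, 0.1, -0.2]
gripper_width: 0.035
finger_force: 50.1
```

```bash
python3 go.py .3895 .20 .20 -5 .3895 .20 .0865 -5
```

```text
t 3.03 pos [0.4177 0.0215 0.2079] th -32.03 tilt 0.17 w 35.0 ff 50.1 F [-0.0114  0.0949 -0.152 ]
slide [136.4, -118.6, 8.0] ang [0.002, -0.002, -0.472]
slide [136.1, -118.8, 121.5] ang [0.002, -0.002, -0.472]
```

>>> {"op": "play_rows", "data": {
  "deltas": [
    {"slide":[141,-121,5],"angular":[0,0,-0.47]},
    {"slide":[141,-121,5],"angular":[0,0,-0.47]},
    {"slide":[141,-121,5],"angular":[0,0,-0.47]},
    {"slide":[141,-121,5],"angular":[0,0,-0.47]},
    {"slide":[141,-121,5],"angular":[0,0,-0.47]},
    {"slide":[141,-121,5],"angular":[0,0,-0.47]},
    {"slide":[141,-121,35],"angular":[0,0,-0.47]},
    {"slide":[141,-121,65],"angular":[0,0,-0.47]},
    {"slide":[141,-121,90],"angular":[0,0,-0.47]},
    {"slide":[141,-121,90],"angular":[0,0,-0.47]},
    {"slide":[141,-121,90],"angular":[0,0,-0.47]},
    {"slide":[141,-121,90],"angular":[0,0,-0.47]}
  ]
}}

```text
t: 4.03
tool_pos: [0.3893, 0.2051, 0.1159]
ee_rot: [0.0, 0.738, 0.675, 0.0]
contact_force: [0.1, -0.2, -1.6]
gripper_width: 0.0353
finger_force: 49.8
```

```bash
python3 go.py .39 .2055 .0865 -5; python3 - <<'E'
from m import *
load("2")
im=np.hstack([cv2.resize(I["top"][160:260,140:290],(450,300),interpolation=2),cv2.resize(I["side"][110:220,180:280],(300,330),interpolation=2)[:300]])
cv2.imwrite("pics/t2.png",im[:,:,::-1])
for n,p in (("side",(232,194)),("top",(252,219))): print(ring(n,p,.075,20))
print(wrect("top",near("top","wood",(185,238),35)[2],.05))
E
```

```text
t 4.03 pos [0.3893 0.2051 0.1159] th -5.10 tilt 0.02 w 35.3 ff 49.8 F [ 0.1305 -0.151  -1.647 ]
slide [0.4, 0.7, 29.4] ang [0.0, -0.0, -0.002]
(32, array([0.4278, 0.0024]), np.float64(0.03066323671227363))
(114, array([0.4284, 0.0063]), np.float64(0.03134551960279298))
((385.7932434082031, 175.4625244140625), (56.97974395751953, 94.17594909667969), 84.84335327148438)
```

View pics/t2.png

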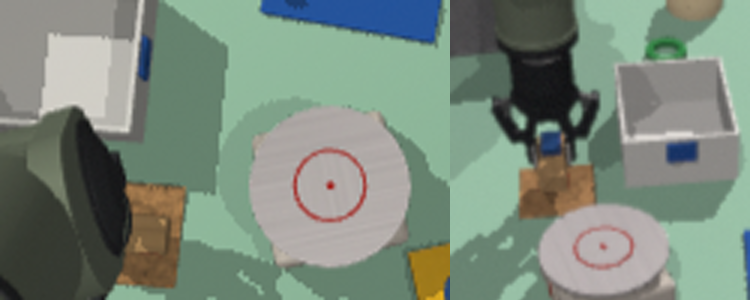

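The train hangs level over the mat and the pan is clear. The red dot is at top (250.3,221.7) and side (230.7,192).

>>> {"op": "play_rows", "data": {
  "deltas": [
    {"slide":[0,0,15],"angular":[0,0,0]},
    {"slide":[0,0,24],"angular":[0,0,0]},
    {"slide":[0,0,29],"angular":[0,0,0]},
    {"slide":[0,0,29],"angular":[0,0,0]},
    {"slide":[0,0,29],"angular":[0,0,0]},
    {"slide":[0,0,29],"angular":[0,0,0]}
  ]
}}

```text
t: 4.63
tool_pos: [0.389, 0.2055, 0.0862]
ee_rot: [0.0, 0.738, 0.675, 0.0]
contact_force: [-0.3, 0.1, -0.9]
gripper_width: 0.0346
finger_force: 53.7
```

>>> {"op": "play_rows", "data": {
  "deltas": [
    {"slide":[0,0,0],"angular":[0,0,0]},
    {"slide":[0,0,0],"angular":[0,0,0]},
    {"slide":[0,0,0],"angular":[0,0,0]},
    {"slide":[0,0,0],"angular":[0,0,0]},
    {"slide":[0,0,-30],"angular":[0,0,0]},
    {"slide":[0,0,-70],"angular":[0,0,0]},
    {"slide":[0,0,-110],"angular":[0,0,0]},
    {"slide":[0,0,-150],"angular":[0,0,0]},
    {"slide":[0,0,-150],"angular":[0,0,0]},
    {"slide":[0,0,-150],"angular":[0,0,0]}
  ],
  "grip": 60
}}

```text
t: 5.47
tool_pos: [0.3893, 0.2062, 0.2377]
ee_rot: [-0.0, 0.737, 0.676, 0.002]
contact_force: [0.2, -0.0, -0.6]
gripper_width: 0.06
finger_force: 0.0
```

```bash
python3 go.py .4278 -.209 .22 -26 .4278 -.209 .111 -26; python3 - <<'E'
from m import *
load("3")
for z,t in ((0,0),):
    d={n:near(n,"ring",p,3)[0] for n,p in (("side",(230.7,192)),("top",(250.3,221.7)))}; print("dot",d,tri(d["side"],d["top"]))
cap("yellow",(241,245),(325,221))
for z in (.0726,.107): print(proj("top",(.4,.2,z)))
print("cab",near("top","blue",(183,232),14)[:2],near("side","blue",(212,165),14)[:2])
E
```

```text
t 5.47 pos [0.3893 0.2062 0.2377] th -5.01 tilt 0.24 w 60.0 ff 0.0 F [ 0.2302 -0.0373 -0.6401]
slide [-410.3, 74.5, 16.5] ang [0.002, -0.004, 0.366]
slide [-410.7, 74.2, 125.5] ang [0.002, -0.004, 0.366]
dot {'side': array([230.3333, 191.6667]), 'top': array([249.7143, 221.    ])} (array([0.4277, 0.0056, 0.0742]), np.float64(3.1483271684850114))
yellow (array([240.8593, 245.2296]), np.int32(135)) (array([324.7778, 221.3111]), np.int32(135)) [ 0.4279 -0.2086  0.0495] 1.245655832615851
[179.3335 232.3277]
[176.8697 231.5837]
cab (array([177.5962, 237.4808]), np.int32(52)) (array([213.6087, 163.0435]), np.int32(23))
```

>>> {"op": "play_rows", "data": {
  "deltas": [
    {"slide":[-411,74,17],"angular":[0,0,0.366]},
    {"slide":[-411,74,17],"angular":[0,0,0.366]},
    {"slide":[-411,74,17],"angular":[0,0,0.366]},
    {"slide":[-411,74,17],"angular":[0,0,0.366]},
    {"slide":[-411,74,17],"angular":[0,0,0.366]},
    {"slide":[-411,74,17],"angular":[0,0,0.366]},
    {"slide":[-411,74,17],"angular":[0,0,0.366]},
    {"slide":[-411,74,17],"angular":[0,0,0.366]},
    {"slide":[-411,74,17],"angular":[0,0,0.366]},
    {"slide":[-411,74,17],"angular":[0,0,0.366]},
    {"slide":[-411,74,17],"angular":[0,0,0.366]},
    {"slide":[-411,74,17],"angular":[0,0,0.366]}
  ]
}}

```text
t: 6.57
tool_pos: [0.4252, -0.2131, 0.2174]
ee_rot: [-0.001, 0.85, 0.528, -0.001]
contact_force: [-0.7, 0.7, -0.7]
gripper_width: 0.0599
finger_force: 0.0
```

>>> {"op": "play_rows", "data": {
  "deltas": [
    {"slide":[0,0,0],"angular":[0,0,0]},
    {"slide":[0,0,0],"angular":[0,0,0]},
    {"slide":[0,0,0],"angular":[0,0,0]}
  ]
}}

```text
t: 6.82
tool_pos: [0.4266, -0.2092, 0.2185]
ee_rot: [-0.0, 0.848, 0.531, -0.0]
contact_force: [0.1, 0.7, 0.7]
gripper_width: 0.0601
finger_force: 0.0
```

```bash
python3 go.py .428 -.209 .112 -26;  python3 - <<'E'
from m import *
load("4")
a=near("side","yellow",(241,245),11); print(a[:2],on("side",a[0],.05))
cv2.imwrite("pics/t4.png",cv2.resize(I["side"][110:300,160:410],(750,570),interpolation=2)[:,:,::-1])
E
```

```text
t 6.82 pos [ 0.4266 -0.2092  0.2185] th -25.90 tilt 0.06 w 60.1 ff 0.0 F [0.0503 0.7069 0.6929]
slide [0.8, 1.3, 106.5] ang [-0.001, -0.0, 0.002]
(array([240.8222, 245.3185]), np.int32(135)) [ 0.4271 -0.2093  0.05  ]
```

View pics/t4.png

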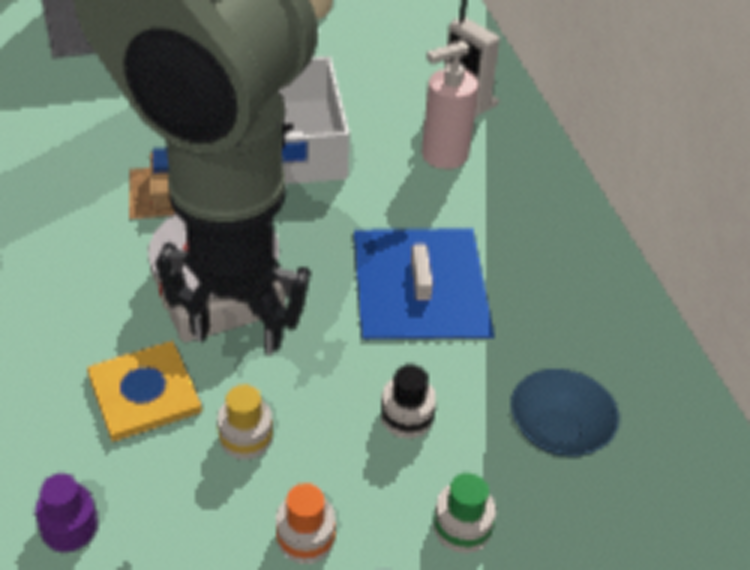

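The gripper hovers above the yellow tub, whose cap is at crop (243,405), and nothing is in the way. I'll descend, grip and lift.

>>> {"op": "play_rows", "data": {
  "deltas": [
    {"slide":[1,1,35],"angular":[0,0,0]},
    {"slide":[1,1,70],"angular":[0,0,0]},
    {"slide":[1,1,95],"angular":[0,0,0]},
    {"slide":[1,1,106],"angular":[0,0,0]},
    {"slide":[1,1,106],"angular":[0,0,0]},
    {"slide":[1,1,106],"angular":[0,0,0]}
  ]
}}

```text
t: 7.42
tool_pos: [0.4279, -0.21, 0.1135]
ee_rot: [-0.0, 0.848, 0.53, -0.0]
contact_force: [-0.1, -0.1, 0.6]
gripper_width: 0.06
finger_force: 0.0
```

>>> {"op": "play_rows", "data": {
  "deltas": [
    {"slide":[0,0,0],"angular":[0,0,0]},
    {"slide":[0,0,0],"angular":[0,0,0]},
    {"slide":[0,0,0],"angular":[0,0,0]},
    {"slide":[0,0,0],"angular":[0,0,0]},
    {"slide":[0,0,0],"angular":[0,0,0]},
    {"slide":[0,0,0],"angular":[0,0,0]},
    {"slide":[0,0,-30],"angular":[0,0,0]},
    {"slide":[0,0,-70],"angular":[0,0,0]},
    {"slide":[0,0,-110],"angular":[0,0,0]},
    {"slide":[0,0,-115],"angular":[0,0,0]},
    {"slide":[0,0,-115],"angular":[0,0,0]},
    {"slide":[0,0,-115],"angular":[0,0,0]}
  ],
  "grip": 20,
  "newtons": 60
}}

```text
t: 8.42
tool_pos: [0.428, -0.2095, 0.2282]
ee_rot: [0.0, 0.848, 0.53, 0.001]
contact_force: [0.0, -0.5, -2.7]
gripper_width: 0.0347
finger_force: 61.0
```

```bash
python3 go.py .4278 .0055 .226 -26 .4278 .0055 .188 -26
```

```text
t 8.42 pos [ 0.428  -0.2095  0.2282] th -25.96 tilt 0.08 w 34.7 ff 61.0 F [ 0.0467 -0.4964 -2.7371]
slide [193.2, -94.3, 2.2] ang [0.001, -0.001, 0.001]
slide [193.2, -94.3, 40.2] ang [0.001, -0.001, 0.001]
```

>>> {"op": "play_rows", "data": {
  "deltas": [
    {"slide":[193,-94,2],"angular":[0,0,0]},
    {"slide":[193,-94,2],"angular":[0,0,0]},
    {"slide":[193,-94,2],"angular":[0,0,0]},
    {"slide":[193,-94,2],"angular":[0,0,0]},
    {"slide":[193,-94,2],"angular":[0,0,0]},
    {"slide":[193,-94,2],"angular":[0,0,0]},
    {"slide":[193,-94,2],"angular":[0,0,0]},
    {"slide":[193,-94,15],"angular":[0,0,0]},
    {"slide":[193,-94,25],"angular":[0,0,0]},
    {"slide":[193,-94,33],"angular":[0,0,0]},
    {"slide":[193,-94,33],"angular":[0,0,0]},
    {"slide":[193,-94,33],"angular":[0,0,0]}
  ]
}}

```text
t: 9.42
tool_pos: [0.4277, 0.0039, 0.1944]
ee_rot: [-0.0, 0.848, 0.529, -0.001]
contact_force: [-0.1, -1.4, -0.9]
gripper_width: 0.0341
finger_force: 61.0
```

```bash
python3 go.py .4278 .0055 .187 -26
```

```text
t 9.42 pos [0.4277 0.0039 0.1944] th -26.09 tilt 0.10 w 34.1 ff 61.0 F [-0.0513 -1.4408 -0.9485]
slide [1.5, -0.6, 7.4] ang [-0.001, 0.001, -0.002]
```

>>> {"op": "play_rows", "data": {
  "deltas": [
    {"slide":[1,-0.5,4],"angular":[0,0,0]},
    {"slide":[1,-0.5,8],"angular":[0,0,0]},
    {"slide":[1,-0.5,8],"angular":[0,0,0]},
    {"slide":[1,-0.5,8],"angular":[0,0,0]},
    {"slide":[1,-0.5,8],"angular":[0,0,0]}
  ]
}}

```text
t: 9.83
tool_pos: [0.4281, 0.0058, 0.187]
ee_rot: [0.0, 0.848, 0.53, 0.0]
contact_force: [0.4, -0.2, -0.6]
gripper_width: 0.034
finger_force: 61.2
```

>>> {"op": "play_rows", "data": {
  "deltas": [
    {"slide":[0,0,0],"angular":[0,0,0]},
    {"slide":[0,0,0],"angular":[0,0,0]},
    {"slide":[0,0,0],"angular":[0,0,0]},
    {"slide":[0,0,-10],"angular":[0,0,0]},
    {"slide":[0,0,-30],"angular":[0,0,0]},
    {"slide":[0,0,-50],"angular":[0,0,0]},
    {"slide":[0,0,-50],"angular":[0,0,0]},
    {"slide":[0,0,-50],"angular":[0,0,0]},
    {"slide":[0,0,-50],"angular":[0,0,0]},
    {"slide":[0,0,-50],"angular":[0,0,0]},
    {"slide":[0,0,-50],"angular":[0,0,0]},
    {"slide":[0,0,-50],"angular":[0,0,0]}
  ],
  "grip": 60
}}

```text
t: 10.83
tool_pos: [0.4278, 0.0057, 0.2365]
ee_rot: [-0.0, 0.848, 0.53, -0.0]
contact_force: [0.2, 0.4, 0.7]
gripper_width: 0.0601
finger_force: 0.0
```

>>> {"op": "play_rows", "data": {
  "deltas": [
    {"slide":[0,0,0],"angular":[0,0,0]},
    {"slide":[0,0,0],"angular":[0,0,0]},
    {"slide":[0,0,0],"angular":[0,0,0]},
    {"slide":[0,0,0],"angular":[0,0,0]},
    {"slide":[0,0,0],"angular":[0,0,0]},
    {"slide":[0,0,0],"angular":[0,0,0]},
    {"slide":[0,0,0],"angular":[0,0,0]},
    {"slide":[0,0,0],"angular":[0,0,0]},
    {"slide":[0,0,0],"angular":[0,0,0]}
  ]
}}

```text
t: 11.58
tool_pos: [0.428, 0.0059, 0.2369]
ee_rot: [0.0, 0.848, 0.53, -0.0]
contact_force: [0.5, -0.4, -0.3]
gripper_width: 0.0603
finger_force: 0.0
```

```bash
python3 go.py .4278 .0055 .183 -26;  python3 - <<'E'
from m import *
load("5")
p=proj("side",(.4278,.0055,.12)); print("expect",p)
a=near("side","yellow",p,12); print(a[:2],on("side",a[0],.12))
im=np.hstack([cv2.resize(I["side"][120:220,180:280],(390,390),interpolation=2),cv2.resize(I["top"][120:300,110:290],(390,390),interpolation=2)])
cv2.imwrite("pics/t5.png",im[:,:,::-1])
E
```

```text
t 11.58 pos [0.428  0.0059 0.2369] th -26.01 tilt 0.00 w 60.3 ff 0.0 F [ 0.4594 -0.4206 -0.2756]
slide [-0.4, -0.0, 53.9] ang [0.0, 0.0, -0.0]
expect [229.9859 181.6478]
(array([229.5565, 180.8261]), np.int32(115)) [0.427  0.0099 0.12  ]
```

View pics/t5.png

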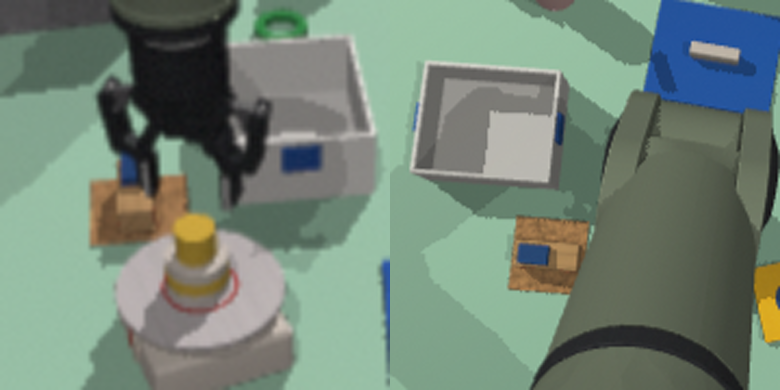

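Yellow stands upright inside the ring within about 3 mm, the pan has settled and the train is on the mat. Next I'll regrip and lift, and measure the box more accurately.

>>> {"op": "play_rows", "data": {
  "deltas": [
    {"slide":[0,0,30],"angular":[0,0,0]},
    {"slide":[0,0,46],"angular":[0,0,0]},
    {"slide":[0,0,54],"angular":[0,0,0]},
    {"slide":[0,0,54],"angular":[0,0,0]},
    {"slide":[0,0,54],"angular":[0,0,0]}
  ]
}}

```text
t: 12.1
tool_pos: [0.428, 0.0056, 0.1832]
ee_rot: [-0.0, 0.848, 0.53, -0.0]
contact_force: [-0.5, 0.7, -0.2]
gripper_width: 0.06
finger_force: 0.0
```

>>> {"op": "play_rows", "data": {
  "deltas": [
    {"slide":[0,0,0],"angular":[0,0,0]},
    {"slide":[0,0,0],"angular":[0,0,0]},
    {"slide":[0,0,0],"angular":[0,0,0]},
    {"slide":[0,0,0],"angular":[0,0,0]},
    {"slide":[0,0,0],"angular":[0,0,0]},
    {"slide":[0,0,0],"angular":[0,0,0]},
    {"slide":[0,0,-30],"angular":[0,0,0]},
    {"slide":[0,0,-60],"angular":[0,0,0]},
    {"slide":[0,0,-60],"angular":[0,0,0]},
    {"slide":[0,0,-60],"angular":[0,0,0]},
    {"slide":[0,0,-60],"angular":[0,0,0]}
  ],
  "grip": 20
}}

```text
t: 13.02
tool_pos: [0.4277, 0.0061, 0.2425]
ee_rot: [-0.0, 0.848, 0.53, -0.0]
contact_force: [0.8, 0.8, -1.7]
gripper_width: 0.034
finger_force: 60.7
```

```bash
python3 - <<'E'
from m import *
for n in C: I[n]=cv2.imread(f"pics/{n}3.png")[:,:,::-1].copy()
for n,(x0,y0,x1,y1) in {"top":(110,135,200,220),"side":(225,122,288,178)}.items():
    hsv=cv2.cvtColor(I[n],cv2.COLOR_RGB2HSV)[y0:y1,x0:x1]; m=(hsv[...,1]<50).astype(np.uint8)*255
    m=cv2.morphologyEx(m,cv2.MORPH_OPEN,np.ones((3,3))); c=max(cv2.findContours(m,0,1)[0],key=cv2.contourArea)
    h=cv2.convexHull(c); q=cv2.approxPolyDP(h,3,True)[:,0]+[x0,y0]; print(n,cv2.contourArea(h),q.tolist())
    for p in q: print("  z.075",on(n,p,.075)[:2]," z0",on(n,p,0)[:2])
cv2.imwrite("pics/b.png",np.hstack([cv2.resize(I["top"][135:220,105:205],(400,340),interpolation=0),cv2.resize(I["side"][115:185,220:300],(390,340),interpolation=0)])[:,:,::-1])
E
python3 go.py
```

```text
top 5105.5 [[126, 147], [188, 152], [192, 165], [187, 207], [172, 219], [110, 219], [110, 197]]
  z.075 [0.6445 0.3585]  z0 [0.6672 0.3847]
  z.075 [0.6284 0.1807]  z0 [0.6499 0.1937]
  z.075 [0.5901 0.1685]  z0 [0.6087 0.1806]
  z.075 [0.4699 0.18  ]  z0 [0.4795 0.193 ]
  z.075 [0.4368 0.2207]  z0 [0.444  0.2367]
  z.075 [0.4383 0.3919]  z0 [0.4456 0.4206]
  z.075 [0.4998 0.3955]  z0 [0.5117 0.4245]
side 1744.0 [[271, 128], [276, 168], [238, 173], [234, 130]]
  z.075 [0.6476 0.3558]  z0 [0.6741 0.4667]
  z.075 [0.6078 0.0959]  z0 [0.6307 0.1831]
  z.075 [0.4668 0.0962]  z0 [0.4768 0.1835]
  z.075 [0.4926 0.3733]  z0 [0.505  0.4858]
t 13.02 pos [0.4277 0.0061 0.2425] th -25.98 tilt 0.03 w 34.0 ff 60.7 F [ 0.7982  0.7749 -1.7167]
```

View pics/b.png

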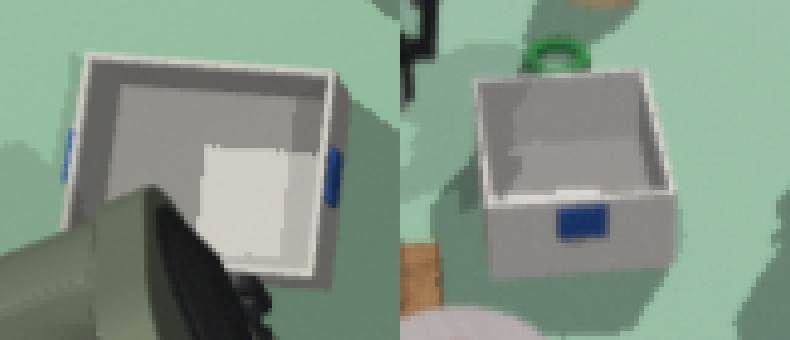

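The crop shows the outer rim corners. In the top view they are about (125.8,147.8), (188.5,152.5), (182.8,203.8) and (119.1,198.7). In the side view they are about (270.2,129.1), (275.9,154), (237.6,156.7) and (234.9,131).

```bash
cat > box.py <<'E'
from m import *
T=[(125.8,147.8),(188.5,152.5),(182.8,203.8),(119.1,198.7)]; S=[(270.2,129.1),(275.9,154),(237.6,156.7),(234.9,131)]
P=[]
for s,t in zip(S,T): p,e=tri(s,t); P.append(p); print(p,round(e,1),on("top",t,.075)[:2],on("side",s,.075)[:2])
P=np.array(P)
for Q in (P[:,:2],np.array([on("top",t,.075)[:2] for t in T]),np.array([on("side",t,.075)[:2] for t in S])):
    c=Q.mean(0); y=(Q[0]-Q[1]+Q[3]-Q[2])/2; x=(Q[0]-Q[3]+Q[1]-Q[2])/2
    print("c",c,"len",np.linalg.norm(y),np.linalg.norm(x),"ang",np.degrees(np.arctan2(y[1],y[0])),np.degrees(np.arctan2(x[1],x[0])))
E
python3 box.py
```

```text
[0.6454 0.3622 0.0655] 0.7 [0.6421 0.3589] [0.6425 0.3485]
[0.6273 0.1795 0.0735] 0.2 [0.6269 0.1793] [0.6267 0.1776]
[0.4796 0.1921 0.0741] 0.9 [0.479  0.1919] [0.4799 0.191 ]
[0.4957 0.3714 0.0708] 0.5 [0.4948 0.3699] [0.4953 0.3652]
c [0.562  0.2763] len 0.18181375542027992 0.1490853030374977 ang 84.59767086600871 -4.178080207207568
c [0.5607 0.275 ] len 0.17946564356113853 0.1481203587138306 ang 85.0374058098024 -4.572010851200418
c [0.5611 0.2706] len 0.17323468874630665 0.1477909515362591 ang 84.84430754684782 -5.843664815869038
```

```bash
python3 go.py .5296 .3194 .235 85
```

```text
t 13.02 pos [0.4277 0.0061 0.2425] th -25.98 tilt 0.03 w 34.0 ff 60.7 F [ 0.7982  0.7749 -1.7167]
slide [326.3, -45.6, 7.6] ang [-0.0, -0.0, -1.937]
```

>>> {"op": "play_rows", "data": {
  "deltas": [
    {"slide":[326,-46,8],"angular":[0,0,-1.937]},
    {"slide":[326,-46,8],"angular":[0,0,-1.937]},
    {"slide":[326,-46,8],"angular":[0,0,-1.937]},
    {"slide":[326,-46,8],"angular":[0,0,-1.937]},
    {"slide":[326,-46,8],"angular":[0,0,-1.937]},
    {"slide":[326,-46,8],"angular":[0,0,-1.937]},
    {"slide":[326,-46,8],"angular":[0,0,-1.937]},
    {"slide":[326,-46,8],"angular":[0,0,-1.937]},
    {"slide":[326,-46,8],"angular":[0,0,-1.937]},
    {"slide":[326,-46,8],"angular":[0,0,-1.937]},
    {"slide":[326,-46,8],"angular":[0,0,-1.937]},
    {"slide":[326,-46,8],"angular":[0,0,-1.937]}
  ]
}}

```text
t: 14.02
tool_pos: [0.5291, 0.3188, 0.2329]
ee_rot: [-0.001, 0.256, 0.967, -0.001]
contact_force: [-0.1, 0.5, -2.6]
gripper_width: 0.0341
finger_force: 60.8
```

>>> {"op": "play_rows", "data": {
  "deltas": [
    {"slide":[0,0,0],"angular":[0,0,-0.1]},
    {"slide":[0,0,0],"angular":[0,0,-0.2]},
    {"slide":[0,0,0],"angular":[0,0,-0.3]},
    {"slide":[0,0,0],"angular":[0,0,-0.4]},
    {"slide":[0,0,0],"angular":[0,0,-0.4]},
    {"slide":[0,0,0],"angular":[0,0,-0.4]},
    {"slide":[0,0,0],"angular":[0,0,-0.4]}
  ]
}}

```text
t: 14.6
tool_pos: [0.5294, 0.3187, 0.2341]
ee_rot: [-0.001, 0.064, 0.998, -0.0]
contact_force: [-0.6, -1.1, -1.7]
gripper_width: 0.0344
finger_force: 60.7
```

```bash
python3 go.py .5296 .3194 .119 85
```

```text
t 14.60 pos [0.5294 0.3187 0.2341] th 82.63 tilt 0.08 w 34.4 ff 60.7 F [-0.5978 -1.0635 -1.7332]
slide [-0.2, 0.7, 115.1] ang [-0.001, -0.001, -0.041]
```

>>> {"op": "play_rows", "data": {
  "deltas": [
    {"slide":[0,1,35],"angular":[0,0,-0.04]},
    {"slide":[0,1,70],"angular":[0,0,-0.04]},
    {"slide":[0,1,95],"angular":[0,0,-0.04]},
    {"slide":[0,1,108],"angular":[0,0,-0.04]},
    {"slide":[0,1,115],"angular":[0,0,-0.04]},
    {"slide":[0,1,115],"angular":[0,0,-0.04]},
    {"slide":[0,1,115],"angular":[0,0,-0.04]}
  ]
}}

```text
t: 15.18
tool_pos: [0.5301, 0.3202, 0.1206]
ee_rot: [0.0, 0.043, 0.999, 0.0]
contact_force: [-0.7, -0.2, -1.5]
gripper_width: 0.0347
finger_force: 61.7
```

>>> {"op": "play_rows", "data": {
  "deltas": [
    {"slide":[0,0,0],"angular":[0,0,0]},
    {"slide":[0,0,0],"angular":[0,0,0]},
    {"slide":[0,0,0],"angular":[0,0,0]},
    {"slide":[0,0,-15],"angular":[0,0,0]},
    {"slide":[0,0,-45],"angular":[0,0,0]},
    {"slide":[0,0,-85],"angular":[0,0,0]},
    {"slide":[0,0,-120],"angular":[0,0,0]},
    {"slide":[0,0,-120],"angular":[0,0,0]},
    {"slide":[0,0,-120],"angular":[0,0,0]}
  ],
  "grip": 46
}}

```text
t: 15.93
tool_pos: [0.5305, 0.3204, 0.2425]
ee_rot: [0.002, 0.043, 0.999, 0.001]
contact_force: [-1.0, -0.3, -1.4]
gripper_width: 0.0462
finger_force: 0.0
```

```bash
python3 go.py .6164 -.3534 .235 30;  python3 - <<'E'
from m import *
H["green"]=((62,125,20),(85,255,150))
load("6"); cap("green",(315.6,275.3),(370.7,157.2));cap("orange",(261,279),(368,208));cap("black",(296,239),(324,163))
a=near("side","yellow",proj("side",(.5296,.3194,.056)),14); print(proj("side",(.5296,.3194,.056)),a[:2])
E
```

```text
t 15.93 pos [0.5305 0.3204 0.2425] th 85.13 tilt 0.26 w 46.2 ff 0.0 F [-1.0015 -0.2914 -1.3998]
slide [-142.9, -664.1, 6.1] ang [0.004, 0.002, 0.962]
green (array([315.5411, 275.1027]), np.int32(146)) (array([370.7279, 157.2206]), np.int32(136)) [ 0.6162 -0.3532  0.0503] 0.17414400476473307
orange (array([261.28, 278.96]), np.int32(150)) (array([367.9155, 208.2887]), np.int32(142)) [ 0.4648 -0.3353  0.0489] 0.20591323138510298
black (array([296.3571, 238.6518]), np.int32(112)) (array([324.3361, 163.3607]), np.int32(122)) [ 0.5994 -0.2154  0.0474] 0.2923600913012064
[244.9768 140.0314] (array([244.3433, 139.9403]), np.int32(67))
```

>>> {"op": "play_rows", "data": {
  "deltas": [
    {"slide":[-143,-664,6],"angular":[0,0,0.962]},
    {"slide":[-143,-664,6],"angular":[0,0,0.962]},
    {"slide":[-143,-664,6],"angular":[0,0,0.962]},
    {"slide":[-143,-664,6],"angular":[0,0,0.962]},
    {"slide":[-143,-664,6],"angular":[0,0,0.962]},
    {"slide":[-143,-664,6],"angular":[0,0,0.962]},
    {"slide":[-143,-664,6],"angular":[0,0,0.962]},
    {"slide":[-143,-664,6],"angular":[0,0,0.962]},
    {"slide":[-143,-664,6],"angular":[0,0,0.962]},
    {"slide":[-143,-664,6],"angular":[0,0,0.962]},
    {"slide":[-143,-664,6],"angular":[0,0,0.962]},
    {"slide":[-143,-664,6],"angular":[0,0,0.962]}
  ],
  "grip": 60
}}

```text
t: 17.03
tool_pos: [0.5927, -0.1779, 0.2342]
ee_rot: [-0.001, 0.5, 0.866, -0.0]
contact_force: [0.8, 0.1, -0.0]
gripper_width: 0.0602
finger_force: 0.0
```

```bash
python3 go.py .6163 -.3533 .235 30
```

```text
t 17.03 pos [ 0.5927 -0.1779  0.2342] th 30.03 tilt 0.11 w 60.2 ff 0.0 F [ 0.7582  0.0662 -0.0188]
slide [-163.7, -67.3, -0.8] ang [-0.002, -0.001, 0.0]
```

>>> {"op": "play_rows", "data": {
  "deltas": [
    {"slide":[-164,-67,0],"angular":[0,0,0]},
    {"slide":[-164,-67,0],"angular":[0,0,0]},
    {"slide":[-164,-67,0],"angular":[0,0,0]},
    {"slide":[-164,-67,0],"angular":[0,0,0]},
    {"slide":[-164,-67,0],"angular":[0,0,0]},
    {"slide":[-164,-67,0],"angular":[0,0,0]},
    {"slide":[-164,-67,0],"angular":[0,0,0]},
    {"slide":[-164,-67,0],"angular":[0,0,0]}
  ]
}}

```text
t: 17.7
tool_pos: [0.6172, -0.3504, 0.2344]
ee_rot: [-0.001, 0.5, 0.866, 0.0]
contact_force: [-0.1, 0.2, 0.1]
gripper_width: 0.0599
finger_force: 0.0
```

```bash
python3 go.py .6163 -.3533 .113 30;  python3 - <<'E'
from m import *
H["green"]=((62,125,20),(85,255,150))
load("7"); a=near("side","green",(315.6,275.3)); print(a[:2],on("side",a[0],.05))
E
```

```text
t 17.70 pos [ 0.6172 -0.3504  0.2344] th 30.06 tilt 0.10 w 59.9 ff 0.0 F [-0.1217  0.1595  0.1008]
slide [-2.3, -2.2, 121.4] ang [-0.001, -0.002, 0.001]
(array([314.4615, 277.8333]), np.int32(78)) [ 0.6105 -0.3609  0.05  ]
```

>>> {"op": "play_rows", "data": {
  "deltas": [
    {"slide":[-2,-2,35],"angular":[0,0,0]},
    {"slide":[-2,-2,70],"angular":[0,0,0]},
    {"slide":[-2,-2,100],"angular":[0,0,0]},
    {"slide":[-2,-2,115],"angular":[0,0,0]},
    {"slide":[-2,-2,121],"angular":[0,0,0]},
    {"slide":[-2,-2,121],"angular":[0,0,0]},
    {"slide":[-2,-2,121],"angular":[0,0,0]}
  ]
}}

```text
t: 18.38
tool_pos: [0.6172, -0.3544, 0.116]
ee_rot: [0.001, 0.5, 0.866, 0.0]
contact_force: [-0.0, 0.2, 0.5]
gripper_width: 0.0601
finger_force: 0.0
```

>>> {"op": "play_rows", "data": {
  "deltas": [
    {"slide":[0,0,0],"angular":[0,0,0]},
    {"slide":[0,0,0],"angular":[0,0,0]},
    {"slide":[0,0,0],"angular":[0,0,0]},
    {"slide":[0,0,0],"angular":[0,0,0]},
    {"slide":[0,0,0],"angular":[0,0,0]},
    {"slide":[0,0,0],"angular":[0,0,0]},
    {"slide":[0,0,-30],"angular":[0,0,0]},
    {"slide":[0,0,-70],"angular":[0,0,0]},
    {"slide":[0,0,-110],"angular":[0,0,0]},
    {"slide":[0,0,-115],"angular":[0,0,0]},
    {"slide":[0,0,-115],"angular":[0,0,0]},
    {"slide":[0,0,-115],"angular":[0,0,0]}
  ],
  "grip": 20
}}

```text
t: 19.38
tool_pos: [0.6164, -0.354, 0.2295]
ee_rot: [0.0, 0.5, 0.866, 0.0]
contact_force: [0.0, -1.0, -3.3]
gripper_width: 0.0344
finger_force: 60.8
```

```bash
python3 go.py .4278 .0055 .228 30
```

```text
t 19.38 pos [ 0.6164 -0.354   0.2295] th 30.03 tilt 0.03 w 34.4 ff 60.8 F [ 0.0381 -1.028  -3.2506]
slide [405.6, 16.6, 1.5] ang [0.0, 0.0, 0.001]
```

>>> {"op": "play_rows", "data": {
  "deltas": [
    {"slide":[405,16,1],"angular":[0,0,0]},
    {"slide":[405,16,1],"angular":[0,0,0]},
    {"slide":[405,16,1],"angular":[0,0,0]},
    {"slide":[405,16,1],"angular":[0,0,0]},
    {"slide":[405,16,1],"angular":[0,0,0]},
    {"slide":[405,16,1],"angular":[0,0,0]},
    {"slide":[405,16,1],"angular":[0,0,0]},
    {"slide":[405,16,1],"angular":[0,0,0]},
    {"slide":[405,16,1],"angular":[0,0,0]},
    {"slide":[405,16,1],"angular":[0,0,0]},
    {"slide":[405,16,1],"angular":[0,0,0]},
    {"slide":[405,16,1],"angular":[0,0,0]}
  ]
}}

```text
t: 20.38
tool_pos: [0.4267, 0.0059, 0.2277]
ee_rot: [-0.001, 0.498, 0.867, -0.001]
contact_force: [0.7, 0.2, -1.9]
gripper_width: 0.0339
finger_force: 60.7
```

>>> {"op": "play_rows", "data": {
  "deltas": [
    {"slide":[0,0,10],"angular":[0,0,0]},
    {"slide":[0,0,20],"angular":[0,0,0]},
    {"slide":[0,0,30],"angular":[0,0,0]},
    {"slide":[0,0,30],"angular":[0,0,0]},
    {"slide":[0,0,30],"angular":[0,0,0]}
  ]
}}

```text
t: 20.8
tool_pos: [0.4276, 0.0036, 0.1979]
ee_rot: [-0.001, 0.5, 0.866, -0.001]
contact_force: [-0.5, -0.6, -1.7]
gripper_width: 0.0342
finger_force: 60.7
```

```bash
python3 go.py .4278 .0055 .1885 30
```

```text
t 20.80 pos [0.4276 0.0036 0.1979] th 29.94 tilt 0.12 w 34.2 ff 60.7 F [-0.4704 -0.6467 -1.7212]
slide [1.6, 1.2, 9.4] ang [-0.002, -0.0, -0.001]
```

>>> {"op": "play_rows", "data": {
  "deltas": [
    {"slide":[1.5,1,5],"angular":[0,0,0]},
    {"slide":[1.5,1,9],"angular":[0,0,0]},
    {"slide":[1.5,1,9],"angular":[0,0,0]},
    {"slide":[1.5,1,9],"angular":[0,0,0]},
    {"slide":[1.5,1,9],"angular":[0,0,0]}
  ]
}}

```text
t: 21.22
tool_pos: [0.4279, 0.0062, 0.1896]
ee_rot: [0.0, 0.5, 0.866, 0.0]
contact_force: [0.2, -0.3, -1.0]
gripper_width: 0.0344
finger_force: 60.9
```

>>> {"op": "play_rows", "data": {
  "deltas": [
    {"slide":[0,0,0],"angular":[0,0,0]},
    {"slide":[0,0,0],"angular":[0,0,0]},
    {"slide":[0,0,0],"angular":[0,0,0]},
    {"slide":[0,0,-10],"angular":[0,0,0]},
    {"slide":[0,0,-30],"angular":[0,0,0]},
    {"slide":[0,0,-50],"angular":[0,0,0]},
    {"slide":[0,0,-50],"angular":[0,0,0]},
    {"slide":[0,0,-50],"angular":[0,0,0]},
    {"slide":[0,0,-50],"angular":[0,0,0]},
    {"slide":[0,0,-50],"angular":[0,0,0]},
    {"slide":[0,0,-50],"angular":[0,0,0]},
    {"slide":[0,0,-50],"angular":[0,0,0]}
  ],
  "grip": 60
}}

```text
t: 22.22
tool_pos: [0.4277, 0.0062, 0.239]
ee_rot: [-0.0, 0.5, 0.866, -0.0]
contact_force: [0.1, -1.2, 0.5]
gripper_width: 0.0598
finger_force: 0.0
```

>>> {"op": "play_rows", "data": {
  "deltas": [
    {"slide":[0,0,0],"angular":[0,0,0]},
    {"slide":[0,0,0],"angular":[0,0,0]},
    {"slide":[0,0,0],"angular":[0,0,0]},
    {"slide":[0,0,0],"angular":[0,0,0]},
    {"slide":[0,0,0],"angular":[0,0,0]},
    {"slide":[0,0,0],"angular":[0,0,0]},
    {"slide":[0,0,0],"angular":[0,0,0]},
    {"slide":[0,0,0],"angular":[0,0,0]},
    {"slide":[0,0,0],"angular":[0,0,0]}
  ]
}}

```text
t: 22.97
tool_pos: [0.4279, 0.0062, 0.2395]
ee_rot: [0.0, 0.5, 0.866, 0.0]
contact_force: [0.1, -0.2, 0.3]
gripper_width: 0.0601
finger_force: 0.0
```

```bash
python3 go.py .4278 .0055 .184 30;  python3 - <<'E'
from m import *
H["green"]=((62,125,20),(85,255,150))
load("8")
p=proj("side",(.4278,.0055,.12)); a=near("side","green",p,12); print(p,a[:2],on("side",a[0],.12))
E
```

```text
t 22.97 pos [0.4279 0.0062 0.2395] th 30.02 tilt 0.00 w 60.1 ff 0.0 F [ 0.0725 -0.2452  0.3175]
slide [-0.6, -0.5, 55.5] ang [0.0, 0.0, 0.0]
[229.9859 181.6478] (array([229.2947, 181.2737]), np.int32(95)) [0.4258 0.0078 0.12  ]
```

>>> {"op": "play_rows", "data": {
  "deltas": [
    {"slide":[0,0,30],"angular":[0,0,0]},
    {"slide":[0,0,46],"angular":[0,0,0]},
    {"slide":[0,0,55],"angular":[0,0,0]},
    {"slide":[0,0,55],"angular":[0,0,0]},
    {"slide":[0,0,55],"angular":[0,0,0]}
  ]
}}

```text
t: 23.48
tool_pos: [0.4279, 0.0061, 0.1847]
ee_rot: [-0.0, 0.5, 0.866, -0.0]
contact_force: [-0.4, 1.1, 0.5]
gripper_width: 0.0596
finger_force: 0.0
```

>>> {"op": "play_rows", "data": {
  "deltas": [
    {"slide":[0,0,0],"angular":[0,0,0]},
    {"slide":[0,0,0],"angular":[0,0,0]},
    {"slide":[0,0,0],"angular":[0,0,0]},
    {"slide":[0,0,0],"angular":[0,0,0]},
    {"slide":[0,0,0],"angular":[0,0,0]},
    {"slide":[0,0,0],"angular":[0,0,0]},
    {"slide":[0,0,-30],"angular":[0,0,0]},
    {"slide":[0,0,-60],"angular":[0,0,0]},
    {"slide":[0,0,-60],"angular":[0,0,0]},
    {"slide":[0,0,-60],"angular":[0,0,0]},
    {"slide":[0,0,-60],"angular":[0,0,0]}
  ],
  "grip": 20
}}

```text
t: 24.4
tool_pos: [0.4275, 0.0064, 0.244]
ee_rot: [-0.0, 0.5, 0.866, -0.0]
contact_force: [0.5, 0.7, -1.5]
gripper_width: 0.0342
finger_force: 61.1
```

>>> {"op": "play_rows", "data": {
  "deltas": [
    {"slide":[180,302,5],"angular":[0,0,-0.96]},
    {"slide":[180,302,5],"angular":[0,0,-0.96]},
    {"slide":[180,302,5],"angular":[0,0,-0.96]},
    {"slide":[180,302,5],"angular":[0,0,-0.96]},
    {"slide":[180,302,5],"angular":[0,0,-0.96]},
    {"slide":[180,302,5],"angular":[0,0,-0.96]},
    {"slide":[180,302,5],"angular":[0,0,-0.96]},
    {"slide":[180,302,5],"angular":[0,0,-0.96]},
    {"slide":[180,302,5],"angular":[0,0,-0.96]},
    {"slide":[180,302,5],"angular":[0,0,-0.96]},
    {"slide":[180,302,5],"angular":[0,0,-0.96]},
    {"slide":[180,302,5],"angular":[0,0,-0.96]}
  ]
}}

```text
t: 25.4
tool_pos: [0.5988, 0.3121, 0.2379]
ee_rot: [-0.001, 0.044, 0.999, -0.001]
contact_force: [0.2, -0.1, -2.2]
gripper_width: 0.0345
finger_force: 61.1
```

```bash
python3 go.py .5994 .3133 .121 85
```

```text
t 25.40 pos [0.5988 0.3121 0.2379] th 84.98 tilt 0.16 w 34.5 ff 61.1 F [ 0.2313 -0.1166 -2.2345]
slide [-0.8, 1.5, 116.9] ang [-0.002, -0.002, -0.0]
```

>>> {"op": "play_rows", "data": {
  "deltas": [
    {"slide":[-1,1,35],"angular":[0,0,0]},
    {"slide":[-1,1,70],"angular":[0,0,0]},
    {"slide":[-1,1,95],"angular":[0,0,0]},
    {"slide":[-1,1,110],"angular":[0,0,0]},
    {"slide":[-1,1,117],"angular":[0,0,0]},
    {"slide":[-1,1,117],"angular":[0,0,0]},
    {"slide":[-1,1,117],"angular":[0,0,0]}
  ]
}}

```text
t: 25.98
tool_pos: [0.6008, 0.3137, 0.1233]
ee_rot: [0.0, 0.044, 0.999, 0.0]
contact_force: [-0.1, -0.2, -2.7]
gripper_width: 0.0338
finger_force: 61.8
```

>>> {"op": "play_rows", "data": {
  "deltas": [
    {"slide":[0,0,0],"angular":[0,0,0]},
    {"slide":[0,0,0],"angular":[0,0,0]},
    {"slide":[0,0,0],"angular":[0,0,0]},
    {"slide":[0,0,-15],"angular":[0,0,0]},
    {"slide":[0,0,-45],"angular":[0,0,0]},
    {"slide":[0,0,-85],"angular":[0,0,0]},
    {"slide":[0,0,-120],"angular":[0,0,0]},
    {"slide":[0,0,-120],"angular":[0,0,0]},
    {"slide":[0,0,-120],"angular":[0,0,0]}
  ],
  "grip": 46
}}

```text
t: 26.73
tool_pos: [0.6012, 0.3145, 0.2463]
ee_rot: [0.002, 0.043, 0.999, 0.001]
contact_force: [-0.8, 0.5, -0.8]
gripper_width: 0.0463
finger_force: 0.0
```

```bash
python3 go.py .4648 -.3353 .235 30;  python3 - <<'E'
from m import *
H["green"]=((62,125,20),(85,255,150))
load("9"); cap("orange",(261,279),(368,208));cap("black",(296,239),(324,163))
for c,p in (("green",(.5994,.3133,.056)),("yellow",(.5296,.3194,.056))):
  a=near("side",c,proj("side",p),12); print(c,proj("side",p),a[:2])
m=near("top","blue",(259,147),45)[2]; print("lid",wrect("top",m,.006))
E
```

```text
t 26.73 pos [0.6012 0.3145 0.2463] th 85.02 tilt 0.29 w 46.3 ff 0.0 F [-0.76    0.4944 -0.8462]
slide [79.5, -659.2, 9.0] ang [0.005, 0.002, 0.96]
orange (array([255.89, 275.07]), np.int32(100)) (array([363.0111, 212.3   ]), np.int32(90)) [ 0.4528 -0.3202  0.0492] 1.1085666103704273
black (array([296.3604, 238.7117]), np.int32(111)) (array([324.3719, 163.3884]), np.int32(121)) [ 0.5993 -0.2155  0.0472] 0.3265678558712643
green [261.8171 138.851 ] (array([261.3036, 138.7143]), np.int32(56))
yellow [244.9768 140.0314] (array([244.3433, 139.9403]), np.int32(67))
lid ((667.510009765625, -25.638145446777344), (177.16595458984375, 146.86285400390625), 79.47269439697266)
```

The orange tub has been knocked aside, so I'll locate it again and check the neighbouring things.

```bash
python3 - <<'E'
from m import *
for n in C: I[n]=cv2.imread(f"pics/{n}9.png")[:,:,::-1].copy()
H["orange"]=((3,185,90),(14,255,255))
a,b=cap("orange",(252,272),(360,215),20)
cap("orange",a,b,11)
cv2.imwrite("pics/o.png",np.hstack([cv2.resize(I["top"][180:240,320:400],(400,300),interpolation=2),cv2.resize(I["side"][240:310,220:290],(300,300),interpolation=2)])[:,:,::-1])
E
```

```text
orange (array([254.9254, 273.5522]), np.int32(134)) (array([361.0074, 213.1926]), np.int32(135)) [ 0.4507 -0.3144  0.0486] 0.327653115926225
orange (array([254.9254, 273.5522]), np.int32(134)) (array([361.0074, 213.1926]), np.int32(135)) [ 0.4507 -0.3144  0.0486] 0.327653115926225
```

View pics/o.png

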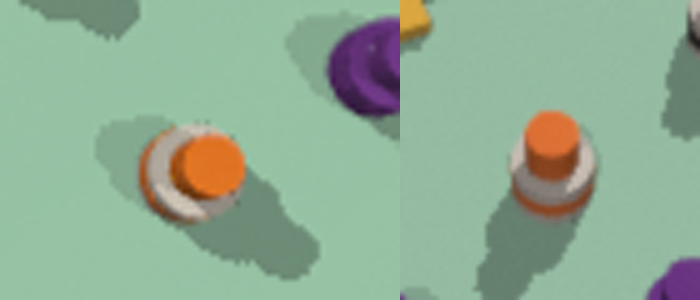

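Orange stands upright at its new place, with its cap at top (361,213) and side (255,273.6).

>>> {"op": "play_rows", "data": {
  "deltas": [
    {"slide":[95,-640,9],"angular":[0,0,0.96]},
    {"slide":[95,-640,9],"angular":[0,0,0.96]},
    {"slide":[95,-640,9],"angular":[0,0,0.96]},
    {"slide":[95,-640,9],"angular":[0,0,0.96]},
    {"slide":[95,-640,9],"angular":[0,0,0.96]},
    {"slide":[95,-640,9],"angular":[0,0,0.96]},
    {"slide":[95,-640,9],"angular":[0,0,0.96]},
    {"slide":[95,-640,9],"angular":[0,0,0.96]},
    {"slide":[95,-640,9],"angular":[0,0,0.96]},
    {"slide":[95,-640,9],"angular":[0,0,0.96]},
    {"slide":[95,-640,9],"angular":[0,0,0.96]},
    {"slide":[95,-640,9],"angular":[0,0,0.96]}
  ],
  "grip": 60
}}

```text
t: 27.83
tool_pos: [0.4831, -0.1738, 0.235]
ee_rot: [-0.001, 0.5, 0.866, -0.0]
contact_force: [1.4, -0.3, 0.5]
gripper_width: 0.0602
finger_force: 0.0
```

```bash
python3 go.py .4507 -.3144 .235 30
```

```text
t 27.83 pos [ 0.4831 -0.1738  0.235 ] th 30.04 tilt 0.08 w 60.2 ff 0.0 F [ 1.4423 -0.3015  0.5335]
slide [-105.5, -98.5, 0.0] ang [-0.001, -0.001, 0.001]
```

>>> {"op": "play_rows", "data": {
  "deltas": [
    {"slide":[-106,-98,0],"angular":[0,0,0]},
    {"slide":[-106,-98,0],"angular":[0,0,0]},
    {"slide":[-106,-98,0],"angular":[0,0,0]},
    {"slide":[-106,-98,0],"angular":[0,0,0]},
    {"slide":[-106,-98,0],"angular":[0,0,0]},
    {"slide":[-106,-98,0],"angular":[0,0,0]},
    {"slide":[-106,-98,0],"angular":[0,0,0]},
    {"slide":[-106,-98,0],"angular":[0,0,0]}
  ]
}}

```text
t: 28.5
tool_pos: [0.4529, -0.3117, 0.2352]
ee_rot: [-0.0, 0.499, 0.867, 0.0]
contact_force: [-0.3, -0.2, 0.1]
gripper_width: 0.0601
finger_force: 0.0
```

```bash
python3 go.py .4507 -.3144 .113 30; python3 - <<'E'
from m import *
H["orange"]=((3,185,90),(14,255,255))
load("10"); a=near("side","orange",(254.9,273.6)); print(a[:2],on("side",a[0],.05))
E
```

```text
t 28.50 pos [ 0.4529 -0.3117  0.2352] th 30.12 tilt 0.06 w 60.1 ff 0.0 F [-0.2872 -0.1873  0.0676]
slide [-1.3, -3.3, 122.2] ang [-0.0, -0.001, 0.002]
(array([254.8947, 273.594 ]), np.int32(133)) [ 0.4503 -0.3154  0.05  ]
```

>>> {"op": "play_rows", "data": {
  "deltas": [
    {"slide":[-1,-3,35],"angular":[0,0,0]},
    {"slide":[-1,-3,70],"angular":[0,0,0]},
    {"slide":[-1,-3,100],"angular":[0,0,0]},
    {"slide":[-1,-3,115],"angular":[0,0,0]},
    {"slide":[-1,-3,121],"angular":[0,0,0]},
    {"slide":[-1,-3,121],"angular":[0,0,0]},
    {"slide":[-1,-3,121],"angular":[0,0,0]}
  ]
}}

```text
t: 29.18
tool_pos: [0.4509, -0.3153, 0.1153]
ee_rot: [0.0, 0.5, 0.866, -0.0]
contact_force: [-0.7, 0.2, -1.5]
gripper_width: 0.0601
finger_force: 0.0
```

>>> {"op": "play_rows", "data": {
  "deltas": [
    {"slide":[0,0,0],"angular":[0,0,0]},
    {"slide":[0,0,0],"angular":[0,0,0]},
    {"slide":[0,0,0],"angular":[0,0,0]},
    {"slide":[0,0,0],"angular":[0,0,0]},
    {"slide":[0,0,0],"angular":[0,0,0]},
    {"slide":[0,0,0],"angular":[0,0,0]},
    {"slide":[0,0,-30],"angular":[0,0,0]},
    {"slide":[0,0,-70],"angular":[0,0,0]},
    {"slide":[0,0,-110],"angular":[0,0,0]},
    {"slide":[0,0,-115],"angular":[0,0,0]},
    {"slide":[0,0,-115],"angular":[0,0,0]},
    {"slide":[0,0,-115],"angular":[0,0,0]}
  ],
  "grip": 20
}}

```text
t: 30.18
tool_pos: [0.4505, -0.3151, 0.2298]
ee_rot: [0.0, 0.5, 0.866, 0.0]
contact_force: [-0.2, 0.5, -2.4]
gripper_width: 0.0344
finger_force: 61.0
```

```bash
python3 go.py .4278 .0055 .228 30
```

```text
t 30.18 pos [ 0.4505 -0.3151  0.2298] th 30.04 tilt 0.06 w 34.4 ff 61.0 F [-0.1699  0.504  -2.3716]
slide [288.9, 140.8, 1.7] ang [0.001, 0.001, 0.001]
```

>>> {"op": "play_rows", "data": {
  "deltas": [
    {"slide":[289,141,1],"angular":[0,0,0]},
    {"slide":[289,141,1],"angular":[0,0,0]},
    {"slide":[289,141,1],"angular":[0,0,0]},
    {"slide":[289,141,1],"angular":[0,0,0]},
    {"slide":[289,141,1],"angular":[0,0,0]},
    {"slide":[289,141,1],"angular":[0,0,0]},
    {"slide":[289,141,1],"angular":[0,0,0]},
    {"slide":[289,141,1],"angular":[0,0,0]},
    {"slide":[289,141,1],"angular":[0,0,0]},
    {"slide":[289,141,1],"angular":[0,0,0]},
    {"slide":[289,141,1],"angular":[0,0,0]},
    {"slide":[289,141,1],"angular":[0,0,0]}
  ]
}}

```text
t: 31.18
tool_pos: [0.4277, 0.0044, 0.228]
ee_rot: [-0.0, 0.501, 0.866, -0.001]
contact_force: [0.4, -0.4, -2.1]
gripper_width: 0.0342
finger_force: 60.9
```

>>> {"op": "play_rows", "data": {
  "deltas": [
    {"slide":[0,0,10],"angular":[0,0,0]},
    {"slide":[0,0,20],"angular":[0,0,0]},
    {"slide":[0,0,30],"angular":[0,0,0]},
    {"slide":[0,0,30],"angular":[0,0,0]},
    {"slide":[0,0,30],"angular":[0,0,0]}
  ]
}}

```text
t: 31.6
tool_pos: [0.4277, 0.0044, 0.1983]
ee_rot: [-0.0, 0.501, 0.866, -0.001]
contact_force: [-0.3, -0.4, -1.7]
gripper_width: 0.0339
finger_force: 60.9
```

```bash
python3 go.py .4278 .0055 .189 30
```

```text
t 31.60 pos [0.4277 0.0044 0.1983] th 29.91 tilt 0.08 w 33.9 ff 60.9 F [-0.3134 -0.3842 -1.6774]
slide [0.9, 0.6, 9.3] ang [-0.001, -0.0, -0.002]
```

>>> {"op": "play_rows", "data": {
  "deltas": [
    {"slide":[1,0.5,5],"angular":[0,0,0]},
    {"slide":[1,0.5,9],"angular":[0,0,0]},
    {"slide":[1,0.5,9],"angular":[0,0,0]},
    {"slide":[1,0.5,9],"angular":[0,0,0]},
    {"slide":[1,0.5,9],"angular":[0,0,0]}
  ]
}}

```text
t: 32.02
tool_pos: [0.4279, 0.0065, 0.1897]
ee_rot: [0.0, 0.5, 0.866, -0.0]
contact_force: [-0.6, 0.0, -0.6]
gripper_width: 0.0341
finger_force: 61.1
```

>>> {"op": "play_rows", "data": {
  "deltas": [
    {"slide":[0,0,0],"angular":[0,0,0]},
    {"slide":[0,0,0],"angular":[0,0,0]},
    {"slide":[0,0,0],"angular":[0,0,0]},
    {"slide":[0,0,-10],"angular":[0,0,0]},
    {"slide":[0,0,-30],"angular":[0,0,0]},
    {"slide":[0,0,-50],"angular":[0,0,0]},
    {"slide":[0,0,-50],"angular":[0,0,0]},
    {"slide":[0,0,-50],"angular":[0,0,0]},
    {"slide":[0,0,-50],"angular":[0,0,0]},
    {"slide":[0,0,-50],"angular":[0,0,0]},
    {"slide":[0,0,-50],"angular":[0,0,0]},
    {"slide":[0,0,-50],"angular":[0,0,0]}
  ],
  "grip": 60
}}

```text
t: 33.02
tool_pos: [0.4277, 0.0065, 0.2391]
ee_rot: [-0.0, 0.5, 0.866, -0.0]
contact_force: [0.4, 0.0, 0.9]
gripper_width: 0.0602
finger_force: 0.0
```

>>> {"op": "play_rows", "data": {
  "deltas": [
    {"slide":[0,0,0],"angular":[0,0,0]},
    {"slide":[0,0,0],"angular":[0,0,0]},
    {"slide":[0,0,0],"angular":[0,0,0]},
    {"slide":[0,0,0],"angular":[0,0,0]},
    {"slide":[0,0,0],"angular":[0,0,0]},
    {"slide":[0,0,0],"angular":[0,0,0]},
    {"slide":[0,0,0],"angular":[0,0,0]},
    {"slide":[0,0,0],"angular":[0,0,0]},
    {"slide":[0,0,0],"angular":[0,0,0]}
  ]
}}

```text
t: 33.77
tool_pos: [0.4279, 0.0065, 0.2395]
ee_rot: [0.0, 0.5, 0.866, -0.0]
contact_force: [0.5, 0.7, 0.1]
gripper_width: 0.06
finger_force: 0.0
```

```bash
python3 go.py .4278 .0055 .184 30;  python3 - <<'E'
from m import *
H["orange"]=((3,185,90),(14,255,255))
load("11")
p=proj("side",(.4278,.0055,.12)); a=near("side","orange",p,12); print(p,a[:2],on("side",a[0],.12))
E
```

```text
t 33.77 pos [0.4279 0.0065 0.2395] th 30.02 tilt 0.00 w 60.0 ff 0.0 F [0.5096 0.6769 0.1024]
slide [-0.8, -0.6, 55.5] ang [0.0, 0.0, 0.0]
[229.9859 181.6478] (array([229.3556, 180.8889]), np.int32(90)) [0.4263 0.0097 0.12  ]
```

>>> {"op": "play_rows", "data": {
  "deltas": [
    {"slide":[0,0,30],"angular":[0,0,0]},
    {"slide":[0,0,46],"angular":[0,0,0]},
    {"slide":[0,0,55],"angular":[0,0,0]},
    {"slide":[0,0,55],"angular":[0,0,0]},
    {"slide":[0,0,55],"angular":[0,0,0]}
  ]
}}

```text
t: 34.28
tool_pos: [0.4279, 0.0064, 0.1847]
ee_rot: [-0.0, 0.5, 0.866, -0.0]
contact_force: [-0.5, -0.5, 0.5]
gripper_width: 0.0598
finger_force: 0.0
```

>>> {"op": "play_rows", "data": {
  "deltas": [
    {"slide":[0,0,0],"angular":[0,0,0]},
    {"slide":[0,0,0],"angular":[0,0,0]},
    {"slide":[0,0,0],"angular":[0,0,0]},
    {"slide":[0,0,0],"angular":[0,0,0]},
    {"slide":[0,0,0],"angular":[0,0,0]},
    {"slide":[0,0,0],"angular":[0,0,0]},
    {"slide":[0,0,-30],"angular":[0,0,0]},
    {"slide":[0,0,-60],"angular":[0,0,0]},
    {"slide":[0,0,-60],"angular":[0,0,0]},
    {"slide":[0,0,-60],"angular":[0,0,0]},
    {"slide":[0,0,-60],"angular":[0,0,0]}
  ],
  "grip": 20
}}

```text
t: 35.2
tool_pos: [0.4276, 0.0066, 0.2442]
ee_rot: [-0.0, 0.5, 0.866, -0.0]
contact_force: [-0.1, -0.1, -1.9]
gripper_width: 0.0345
finger_force: 60.6
```

>>> {"op": "play_rows", "data": {
  "deltas": [
    {"slide":[151,196,5],"angular":[0,0,-0.96]},
    {"slide":[151,196,5],"angular":[0,0,-0.96]},
    {"slide":[151,196,5],"angular":[0,0,-0.96]},
    {"slide":[151,196,5],"angular":[0,0,-0.96]},
    {"slide":[151,196,5],"angular":[0,0,-0.96]},
    {"slide":[151,196,5],"angular":[0,0,-0.96]},
    {"slide":[151,196,5],"angular":[0,0,-0.96]},
    {"slide":[151,196,5],"angular":[0,0,-0.96]},
    {"slide":[151,196,5],"angular":[0,0,-0.96]},
    {"slide":[151,196,5],"angular":[0,0,-0.96]},
    {"slide":[151,196,5],"angular":[0,0,-0.96]},
    {"slide":[151,196,5],"angular":[0,0,-0.96]}
  ]
}}

```text
t: 36.2
tool_pos: [0.5219, 0.2349, 0.2392]
ee_rot: [-0.0, 0.045, 0.999, -0.0]
contact_force: [0.9, -0.4, -1.6]
gripper_width: 0.0342
finger_force: 60.7
```

```bash
python3 go.py .5222 .2357 .121 85
```

```text
t 36.20 pos [0.5219 0.2349 0.2392] th 84.86 tilt 0.03 w 34.2 ff 60.7 F [ 0.9109 -0.3963 -1.5874]
slide [-0.3, 0.8, 118.2] ang [-0.0, -0.0, -0.002]
```

>>> {"op": "play_rows", "data": {
  "deltas": [
    {"slide":[0,1,35],"angular":[0,0,0]},
    {"slide":[0,1,70],"angular":[0,0,0]},
    {"slide":[0,1,95],"angular":[0,0,0]},
    {"slide":[0,1,110],"angular":[0,0,0]},
    {"slide":[0,1,118],"angular":[0,0,0]},
    {"slide":[0,1,118],"angular":[0,0,0]},
    {"slide":[0,1,118],"angular":[0,0,0]}
  ]
}}

```text
t: 36.78
tool_pos: [0.5223, 0.2363, 0.1219]
ee_rot: [0.0, 0.044, 0.999, -0.0]
contact_force: [0.5, 0.3, -1.4]
gripper_width: 0.0337
finger_force: 63.1
```

>>> {"op": "play_rows", "data": {
  "deltas": [
    {"slide":[0,0,0],"angular":[0,0,0]},
    {"slide":[0,0,0],"angular":[0,0,0]},
    {"slide":[0,0,0],"angular":[0,0,0]},
    {"slide":[0,0,-15],"angular":[0,0,0]},
    {"slide":[0,0,-45],"angular":[0,0,0]},
    {"slide":[0,0,-85],"angular":[0,0,0]},
    {"slide":[0,0,-120],"angular":[0,0,0]},
    {"slide":[0,0,-120],"angular":[0,0,0]},
    {"slide":[0,0,-120],"angular":[0,0,0]}
  ],
  "grip": 46
}}

```text
t: 37.53
tool_pos: [0.5228, 0.2367, 0.244]
ee_rot: [0.002, 0.044, 0.999, 0.001]
contact_force: [0.3, -0.1, -0.3]
gripper_width: 0.0459
finger_force: 0.0
```

```bash
python3 go.py .5993 -.2155 .235 30;  python3 - <<'E'
from m import *
H["orange"]=((3,185,90),(14,255,255));H["green"]=((62,125,20),(85,255,150))
load("12"); cap("black",(296,239),(324,163))
for c,p in (("green",(.5994,.3133,.056)),("yellow",(.5296,.3194,.056)),("orange",(.5222,.2357,.056))):
  a=near("side",c,proj("side",p),12); print(c,proj("side",p),a[:2])
m=near("top","blue",(259,147),45)[2]; print("lid",wrect("top",m,.006))
E
```

```text
t 37.53 pos [0.5228 0.2367 0.244 ] th 85.01 tilt 0.25 w 45.9 ff 0.0 F [ 0.2742 -0.0847 -0.2699]
slide [-115.5, -443.8, 8.3] ang [0.004, 0.002, 0.96]
black (array([296.3604, 238.7117]), np.int32(111)) (array([324.3719, 163.3884]), np.int32(121)) [ 0.5993 -0.2155  0.0472] 0.3265678558712643
green [261.8171 138.851 ] (array([261.3333, 138.7895]), np.int32(57))
yellow [244.9768 140.0314] (array([244.3433, 139.9403]), np.int32(67))
orange [246.6628 152.3275] (array([245.8889, 151.    ]), np.int32(45))
lid ((667.510009765625, -25.638145446777344), (177.16595458984375, 146.86285400390625), 79.47269439697266)
```

>>> {"op": "play_rows", "data": {
  "deltas": [
    {"slide":[-115,-444,8],"angular":[0,0,0.96]},
    {"slide":[-115,-444,8],"angular":[0,0,0.96]},
    {"slide":[-115,-444,8],"angular":[0,0,0.96]},
    {"slide":[-115,-444,8],"angular":[0,0,0.96]},
    {"slide":[-115,-444,8],"angular":[0,0,0.96]},
    {"slide":[-115,-444,8],"angular":[0,0,0.96]},
    {"slide":[-115,-444,8],"angular":[0,0,0.96]},
    {"slide":[-115,-444,8],"angular":[0,0,0.96]},
    {"slide":[-115,-444,8],"angular":[0,0,0.96]},
    {"slide":[-115,-444,8],"angular":[0,0,0.96]},
    {"slide":[-115,-444,8],"angular":[0,0,0.96]},
    {"slide":[-115,-444,8],"angular":[0,0,0.96]}
  ],
  "grip": 60
}}

```text
t: 38.63
tool_pos: [0.5968, -0.2249, 0.2322]
ee_rot: [0.0, 0.503, 0.864, -0.002]
contact_force: [-1.2, -1.1, 0.5]
gripper_width: 0.0599
finger_force: 0.0
```

>>> {"op": "play_rows", "data": {
  "deltas": [
    {"slide":[0,0,0],"angular":[0,0,0]},
    {"slide":[0,0,0],"angular":[0,0,0]},
    {"slide":[0,0,0],"angular":[0,0,0]}
  ]
}}

```text
t: 38.88
tool_pos: [0.5981, -0.2145, 0.2328]
ee_rot: [-0.001, 0.499, 0.867, 0.0]
contact_force: [0.2, 0.5, -0.8]
gripper_width: 0.0599
finger_force: 0.0
```

```bash
python3 go.py .5993 -.2155 .113 30; python3 - <<'E'
from m import *
load("13"); a=near("side","black",(296.4,238.7),11); print(a[:2],on("side",a[0],.05))
E
```

```text
t 38.88 pos [ 0.5981 -0.2145  0.2328] th 30.11 tilt 0.08 w 59.9 ff 0.0 F [ 0.1501  0.4613 -0.8474]
slide [-1.6, 0.6, 119.8] ang [-0.001, -0.001, 0.002]
(array([296.3571, 238.6518]), np.int32(112)) [ 0.5988 -0.2174  0.05  ]
```

>>> {"op": "play_rows", "data": {
  "deltas": [
    {"slide":[-1.5,0.5,35],"angular":[0,0,0]},
    {"slide":[-1.5,0.5,70],"angular":[0,0,0]},
    {"slide":[-1.5,0.5,100],"angular":[0,0,0]},
    {"slide":[-1.5,0.5,113],"angular":[0,0,0]},
    {"slide":[-1.5,0.5,119],"angular":[0,0,0]},
    {"slide":[-1.5,0.5,119],"angular":[0,0,0]},
    {"slide":[-1.5,0.5,119],"angular":[0,0,0]}
  ]
}}

```text
t: 39.57
tool_pos: [0.6, -0.2171, 0.1159]
ee_rot: [0.001, 0.5, 0.866, 0.0]
contact_force: [0.1, 0.2, 0.1]
gripper_width: 0.0602
finger_force: 0.0
```

>>> {"op": "play_rows", "data": {
  "deltas": [
    {"slide":[0,0,0],"angular":[0,0,0]},
    {"slide":[0,0,0],"angular":[0,0,0]},
    {"slide":[0,0,0],"angular":[0,0,0]},
    {"slide":[0,0,0],"angular":[0,0,0]},
    {"slide":[0,0,0],"angular":[0,0,0]},
    {"slide":[0,0,0],"angular":[0,0,0]},
    {"slide":[0,0,-30],"angular":[0,0,0]},
    {"slide":[0,0,-70],"angular":[0,0,0]},
    {"slide":[0,0,-110],"angular":[0,0,0]},
    {"slide":[0,0,-115],"angular":[0,0,0]},
    {"slide":[0,0,-115],"angular":[0,0,0]},
    {"slide":[0,0,-115],"angular":[0,0,0]}
  ],
  "grip": 20
}}

```text
t: 40.57
tool_pos: [0.5992, -0.2168, 0.2296]
ee_rot: [0.0, 0.5, 0.866, 0.0]
contact_force: [0.0, 0.8, -2.9]
gripper_width: 0.0339
finger_force: 61.3
```

```bash
python3 go.py .4278 .0055 .228 30
```

```text
t 40.57 pos [ 0.5992 -0.2168  0.2296] th 30.03 tilt 0.03 w 33.9 ff 61.3 F [ 0.0059  0.7662 -2.8592]
slide [278.2, -37.2, 1.6] ang [0.0, 0.0, 0.001]
```

>>> {"op": "play_rows", "data": {
  "deltas": [
    {"slide":[278,-37,1],"angular":[0,0,0]},
    {"slide":[278,-37,1],"angular":[0,0,0]},
    {"slide":[278,-37,1],"angular":[0,0,0]},
    {"slide":[278,-37,1],"angular":[0,0,0]},
    {"slide":[278,-37,1],"angular":[0,0,0]},
    {"slide":[278,-37,1],"angular":[0,0,0]},
    {"slide":[278,-37,1],"angular":[0,0,0]},
    {"slide":[278,-37,1],"angular":[0,0,0]},
    {"slide":[278,-37,1],"angular":[0,0,0]},
    {"slide":[278,-37,1],"angular":[0,0,0]},
    {"slide":[278,-37,1],"angular":[0,0,0]},
    {"slide":[278,-37,1],"angular":[0,0,0]}
  ]
}}

```text
t: 41.57
tool_pos: [0.4285, 0.0043, 0.2282]
ee_rot: [-0.0, 0.501, 0.866, -0.0]
contact_force: [-0.9, -0.3, -0.7]
gripper_width: 0.0342
finger_force: 61.2
```

>>> {"op": "play_rows", "data": {
  "deltas": [
    {"slide":[0,0,10],"angular":[0,0,0]},
    {"slide":[0,0,20],"angular":[0,0,0]},
    {"slide":[0,0,30],"angular":[0,0,0]},
    {"slide":[0,0,30],"angular":[0,0,0]},
    {"slide":[0,0,30],"angular":[0,0,0]}
  ]
}}

```text
t: 41.98
tool_pos: [0.4282, 0.0046, 0.1983]
ee_rot: [-0.0, 0.5, 0.866, -0.001]
contact_force: [0.5, -0.1, -2.4]
gripper_width: 0.0342
finger_force: 61.2
```

```bash
python3 go.py .4278 .0055 .189 30
```

```text
t 41.98 pos [0.4282 0.0046 0.1983] th 29.95 tilt 0.07 w 34.2 ff 61.2 F [ 0.4765 -0.126  -2.4126]
slide [1.0, 0.1, 9.3] ang [-0.001, -0.0, -0.001]
```

>>> {"op": "play_rows", "data": {
  "deltas": [
    {"slide":[1,0,5],"angular":[0,0,0]},
    {"slide":[1,0,9],"angular":[0,0,0]},
    {"slide":[1,0,9],"angular":[0,0,0]},
    {"slide":[1,0,9],"angular":[0,0,0]},
    {"slide":[1,0,9],"angular":[0,0,0]}
  ]
}}

```text
t: 42.4
tool_pos: [0.4278, 0.006, 0.1897]
ee_rot: [0.0, 0.5, 0.866, 0.0]
contact_force: [-0.1, -0.8, -1.8]
gripper_width: 0.0336
finger_force: 61.4
```

>>> {"op": "play_rows", "data": {
  "deltas": [
    {"slide":[0,0,0],"angular":[0,0,0]},
    {"slide":[0,0,0],"angular":[0,0,0]},
    {"slide":[0,0,0],"angular":[0,0,0]},
    {"slide":[0,0,-10],"angular":[0,0,0]},
    {"slide":[0,0,-30],"angular":[0,0,0]},
    {"slide":[0,0,-50],"angular":[0,0,0]},
    {"slide":[0,0,-50],"angular":[0,0,0]},
    {"slide":[0,0,-50],"angular":[0,0,0]},
    {"slide":[0,0,-50],"angular":[0,0,0]},
    {"slide":[0,0,-50],"angular":[0,0,0]},
    {"slide":[0,0,-50],"angular":[0,0,0]},
    {"slide":[0,0,-50],"angular":[0,0,0]}
  ],
  "grip": 60
}}

```text
t: 43.4
tool_pos: [0.4275, 0.006, 0.239]
ee_rot: [-0.0, 0.5, 0.866, -0.0]
contact_force: [-0.8, 0.2, 0.1]
gripper_width: 0.06
finger_force: 0.0
```

>>> {"op": "play_rows", "data": {
  "deltas": [
    {"slide":[0,0,0],"angular":[0,0,0]},
    {"slide":[0,0,0],"angular":[0,0,0]},
    {"slide":[0,0,0],"angular":[0,0,0]},
    {"slide":[0,0,0],"angular":[0,0,0]},
    {"slide":[0,0,0],"angular":[0,0,0]},
    {"slide":[0,0,0],"angular":[0,0,0]},
    {"slide":[0,0,0],"angular":[0,0,0]},
    {"slide":[0,0,0],"angular":[0,0,0]},
    {"slide":[0,0,0],"angular":[0,0,0]}
  ]
}}

```text
t: 44.15
tool_pos: [0.4277, 0.006, 0.2395]
ee_rot: [0.0, 0.5, 0.866, -0.0]
contact_force: [0.3, -0.9, -0.4]
gripper_width: 0.06
finger_force: 0.0
```

```bash
python3 go.py .4278 .0055 .184 30;  python3 - <<'E'
from m import *
load("14")
p=proj("side",(.4278,.0055,.12)); a=near("side","black",p,8); print(p,a[:2],on("side",a[0],.12))
E
```

```text
t 44.15 pos [0.4277 0.006  0.2395] th 30.02 tilt 0.00 w 60.0 ff 0.0 F [ 0.2771 -0.9488 -0.3713]
slide [-0.5, -0.2, 55.5] ang [-0.0, 0.0, 0.0]
[229.9859 181.6478] (array([229.3878, 181.5204]), np.int32(98)) [0.4259 0.0065 0.12  ]
```

>>> {"op": "play_rows", "data": {
  "deltas": [
    {"slide":[0,0,30],"angular":[0,0,0]},
    {"slide":[0,0,46],"angular":[0,0,0]},
    {"slide":[0,0,55],"angular":[0,0,0]},
    {"slide":[0,0,55],"angular":[0,0,0]},
    {"slide":[0,0,55],"angular":[0,0,0]}
  ]
}}

```text
t: 44.67
tool_pos: [0.4278, 0.0059, 0.1847]
ee_rot: [-0.0, 0.5, 0.866, -0.0]
contact_force: [0.6, -0.4, 0.8]
gripper_width: 0.0601
finger_force: 0.0
```

>>> {"op": "play_rows", "data": {
  "deltas": [
    {"slide":[0,0,0],"angular":[0,0,0]},
    {"slide":[0,0,0],"angular":[0,0,0]},
    {"slide":[0,0,0],"angular":[0,0,0]},
    {"slide":[0,0,0],"angular":[0,0,0]},
    {"slide":[0,0,0],"angular":[0,0,0]},
    {"slide":[0,0,0],"angular":[0,0,0]},
    {"slide":[0,0,-30],"angular":[0,0,0]},
    {"slide":[0,0,-60],"angular":[0,0,0]},
    {"slide":[0,0,-60],"angular":[0,0,0]},
    {"slide":[0,0,-60],"angular":[0,0,0]},
    {"slide":[0,0,-60],"angular":[0,0,0]}
  ],
  "grip": 20
}}

```text
t: 45.58
tool_pos: [0.4273, 0.0062, 0.2441]
ee_rot: [-0.0, 0.5, 0.866, -0.0]
contact_force: [0.3, 0.2, -2.4]
gripper_width: 0.0339
finger_force: 61.1
```

>>> {"op": "play_rows", "data": {
  "deltas": [
    {"slide":[112,254,5],"angular":[0,0,-0.96]},
    {"slide":[112,254,5],"angular":[0,0,-0.96]},
    {"slide":[112,254,5],"angular":[0,0,-0.96]},
    {"slide":[112,254,5],"angular":[0,0,-0.96]},
    {"slide":[112,254,5],"angular":[0,0,-0.96]},
    {"slide":[112,254,5],"angular":[0,0,-0.96]},
    {"slide":[112,254,5],"angular":[0,0,-0.96]},
    {"slide":[112,254,5],"angular":[0,0,-0.96]},
    {"slide":[112,254,5],"angular":[0,0,-0.96]},
    {"slide":[112,254,5],"angular":[0,0,-0.96]},
    {"slide":[112,254,5],"angular":[0,0,-0.96]},
    {"slide":[112,254,5],"angular":[0,0,-0.96]}
  ]
}}

```text
t: 46.58
tool_pos: [0.5913, 0.2292, 0.2393]
ee_rot: [-0.0, 0.045, 0.999, -0.0]
contact_force: [0.2, 0.1, -2.6]
gripper_width: 0.0341
finger_force: 61.0
```

```bash
python3 go.py .5920 .2297 .121 85
```

```text
t 46.58 pos [0.5913 0.2292 0.2393] th 84.84 tilt 0.05 w 34.1 ff 61.0 F [ 0.1982  0.0649 -2.5514]
slide [-0.7, 0.7, 118.3] ang [-0.001, -0.001, -0.003]
```

>>> {"op": "play_rows", "data": {
  "deltas": [
    {"slide":[-0.5,0.5,35],"angular":[0,0,0]},
    {"slide":[-0.5,0.5,70],"angular":[0,0,0]},
    {"slide":[-0.5,0.5,95],"angular":[0,0,0]},
    {"slide":[-0.5,0.5,110],"angular":[0,0,0]},
    {"slide":[-0.5,0.5,118],"angular":[0,0,0]},
    {"slide":[-0.5,0.5,118],"angular":[0,0,0]},
    {"slide":[-0.5,0.5,118],"angular":[0,0,0]}
  ]
}}

```text
t: 47.17
tool_pos: [0.5923, 0.2302, 0.1219]
ee_rot: [0.0, 0.044, 0.999, -0.0]
contact_force: [0.5, -0.2, -2.4]
gripper_width: 0.0343
finger_force: 65.8
```

>>> {"op": "play_rows", "data": {
  "deltas": [
    {"slide":[0,0,0],"angular":[0,0,0]},
    {"slide":[0,0,0],"angular":[0,0,0]},
    {"slide":[0,0,0],"angular":[0,0,0]},
    {"slide":[0,0,-15],"angular":[0,0,0]},
    {"slide":[0,0,-45],"angular":[0,0,0]},
    {"slide":[0,0,-85],"angular":[0,0,0]},
    {"slide":[0,0,-120],"angular":[0,0,0]},
    {"slide":[0,0,-120],"angular":[0,0,0]},
    {"slide":[0,0,-120],"angular":[0,0,0]}
  ],
  "grip": 46
}}

```text
t: 47.92
tool_pos: [0.5929, 0.2308, 0.2441]
ee_rot: [0.002, 0.044, 0.999, 0.001]
contact_force: [-0.1, -0.3, -0.7]
gripper_width: 0.0464
finger_force: 0.0
```

```bash
python3 go.py .48 -.16 .24 -10.5; python3 - <<'E'
from m import *
load("15")
m=near("top","blue",(259,147),45)[2]; print("lid",wrect("top",m,.006))
E
```

```text
t 47.92 pos [0.5929 0.2308 0.2441] th 85.01 tilt 0.25 w 46.4 ff 0.0 F [-0.0757 -0.2793 -0.713 ]
slide [78.5, -399.2, 2.9] ang [0.005, 0.001, 1.667]
lid ((667.510009765625, -25.638145446777344), (177.16595458984375, 146.86285400390625), 79.47269439697266)
```

>>> {"op": "play_rows", "data": {
  "deltas": [
    {"slide":[78,-399,3],"angular":[0,0,1.667]},
    {"slide":[78,-399,3],"angular":[0,0,1.667]},
    {"slide":[78,-399,3],"angular":[0,0,1.667]},
    {"slide":[78,-399,3],"angular":[0,0,1.667]},
    {"slide":[78,-399,3],"angular":[0,0,1.667]},
    {"slide":[78,-399,3],"angular":[0,0,1.667]},
    {"slide":[78,-399,3],"angular":[0,0,1.667]},
    {"slide":[78,-399,3],"angular":[0,0,1.667]},
    {"slide":[78,-399,3],"angular":[0,0,1.667]},
    {"slide":[78,-399,3],"angular":[0,0,1.667]},
    {"slide":[78,-399,3],"angular":[0,0,1.667]},
    {"slide":[78,-399,3],"angular":[0,0,1.667]}
  ],
  "grip": 60
}}

```text
t: 49.02
tool_pos: [0.4786, -0.1623, 0.2377]
ee_rot: [-0.0, 0.716, 0.698, -0.001]
contact_force: [0.5, 0.6, -0.2]
gripper_width: 0.06
finger_force: 0.0
```

>>> {"op": "play_rows", "data": {
  "deltas": [
    {"slide":[0,0,0],"angular":[0,0,0.22]},
    {"slide":[0,0,0],"angular":[0,0,0.22]},
    {"slide":[0,0,0],"angular":[0,0,0.22]},
    {"slide":[0,0,0],"angular":[0,0,0.22]},
    {"slide":[0,0,0],"angular":[0,0,0.22]}
  ]
}}

```text
t: 49.43
tool_pos: [0.4797, -0.1601, 0.2381]
ee_rot: [-0.0, 0.784, 0.62, -0.0]
contact_force: [-0.2, 0.2, 0.4]
gripper_width: 0.0601
finger_force: 0.0
```

```bash
python3 go.py .667 -.027 .2 -10.5; python3 - <<'E'
from m import *
load("16")
im=np.hstack([cv2.resize(I["top"][115:215,105:300],(780,400),interpolation=0)]); s=cv2.resize(I["side"][110:210,215:335],(240,200),interpolation=2)
cv2.imwrite("pics/f.png",np.vstack([im,np.hstack([s,np.zeros((200,540,3),np.uint8)])])[:,:,::-1])
for n,p in (("side",(300,205)),("top",(259,147))): print(n,wrect(n,near(n,"blue",p,45)[2],.006), near(n,"white",{"side":(300,198),"top":(260,143)}[n],16)[:2])
b=[near(n,"white",{"side":(300,198),"top":(260,143)}[n],16)[0] for n in ("side","top")]; print("bar",tri(*b))
E
```

```text
t 49.43 pos [ 0.4797 -0.1601  0.2381] th -13.31 tilt 0.06 w 60.1 ff 0.0 F [-0.2021  0.2172  0.39  ]
slide [172.6, 151.7, 37.9] ang [-0.001, 0.0, -0.049]
side ((666.0687866210938, -32.742225646972656), (174.92459106445312, 146.62875366210938), 79.37781524658203) (array([300.3387, 197.9032]), np.int32(62))
top ((667.510009765625, -25.638145446777344), (177.16595458984375, 146.86285400390625), 79.47269439697266) (array([259.4167, 142.7083]), np.int32(120))
bar (array([ 0.6694, -0.0256,  0.0267]), np.float64(1.087984357110091))
```

View pics/f.png

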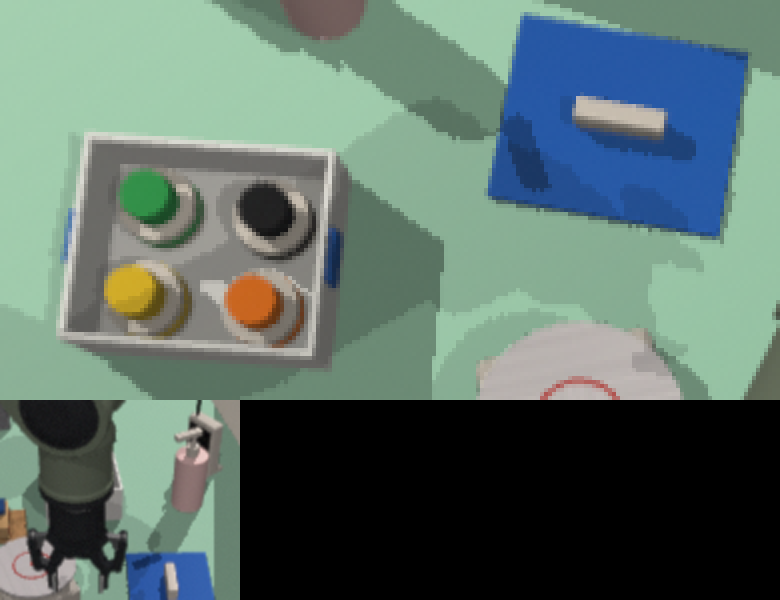

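```bash
python3 - <<'E'
from m import *
L=[(523,14),(749,53),(719,238),(489,196)];B=[(87,133),(334,152),(312,356),(61,336)]
for nm,Q,z in (("lid",L,.006),("box",B,.075)):
    P=np.array([on("top",np.array(q)/4+[104.5,114.5],z)[:2] for q in Q]); y=(P[0]-P[1]+P[3]-P[2])/2; x=(P[0]-P[3]+P[1]-P[2])/2
    print(nm,P.mean(0),np.linalg.norm(y),np.linalg.norm(x),"ang",np.degrees(np.arctan2(y[1],y[0])),np.degrees(np.arctan2(x[1],x[0])))
I["top"]=cv2.imread("pics/top16.png")[:,:,::-1].copy();I["side"]=cv2.imread("pics/side0.png")[:,:,::-1].copy()
# side lid corners from cs crop
S=[(331,215),(442,214),(460,314),(338,317)]; P=np.array([on("side",np.array(q)/2.8+[159.7,109.7],.006)[:2] for q in S]); print("lid side",P,P.mean(0))
P=[]
for s,t in zip(S,[L[0],L[1],L[2],L[3]]): pass
for s,t in ((S[0],L[3]),(S[1],L[0]),(S[2],L[1]),(S[3],L[2])): p,e=tri(np.array(s)/2.8+[159.7,109.7],np.array(t)/4+[104.5,114.5]); P.append(p); print(p,e)
print(np.mean(P,0))
E
```

```text
lid [ 0.6674 -0.0265] 0.17828552572119966 0.14887502793612498 ang 79.20568530956531 -10.266202236536374
box [0.5611 0.2748] 0.17679704194334014 0.147454067289629 ang 84.9902300322693 -4.38329231019101
lid side [[ 0.611   0.0695]
 [ 0.7567  0.0417]
 [ 0.7221 -0.1325]
 [ 0.577  -0.1083]] [ 0.6667 -0.0324]
[0.6124 0.0744 0.0013] 0.020554648520941816
[ 0.7596  0.0484 -0.0006] 0.033630756902204566
[ 0.7252 -0.1281  0.0009] 1.7622509395332884
[ 0.579  -0.1013 -0.0023] 0.03923577183200421
[ 0.669  -0.0267 -0.0002]
```

The four tubs stand upright in the box, with caps at crop green (148,196), black (265,210), yellow (134,292) and orange (253,301). The lid hasn't moved, so I'll grip its bar.

>>> {"op": "play_rows", "data": {
  "deltas": [
    {"slide":[173,152,38],"angular":[0,0,-0.049]},
    {"slide":[173,152,38],"angular":[0,0,-0.049]},
    {"slide":[173,152,38],"angular":[0,0,-0.049]},
    {"slide":[173,152,38],"angular":[0,0,-0.049]},
    {"slide":[173,152,38],"angular":[0,0,-0.049]},
    {"slide":[173,152,38],"angular":[0,0,-0.049]},
    {"slide":[173,152,38],"angular":[0,0,-0.049]},
    {"slide":[173,152,38],"angular":[0,0,-0.049]},
    {"slide":[173,152,38],"angular":[0,0,-0.049]},
    {"slide":[173,152,38],"angular":[0,0,-0.049]}
  ]
}}

```text
t: 50.37
tool_pos: [0.6675, -0.0287, 0.2009]
ee_rot: [0.0, 0.77, 0.638, -0.0]
contact_force: [0.7, 0.2, -0.6]
gripper_width: 0.06
finger_force: 0.0
```

```bash
python3 go.py .668 -.0265 .083 -10.5; python3 - <<'E'
from m import *
load("17"); b=near("side","white",(300,198),10); print(b[:2],near("side","blue",(300,205),45)[1])
E
```

```text
t 50.37 pos [ 0.6675 -0.0287  0.2009] th -10.77 tilt 0.02 w 60.0 ff 0.0 F [ 0.6698  0.1672 -0.5733]
slide [2.3, 0.1, 117.9] ang [-0.0, 0.0, -0.005]
(array([300.3492, 198.0159]), np.int32(63)) 1329
```

>>> {"op": "play_rows", "data": {
  "deltas": [
    {"slide":[2,0,35],"angular":[0,0,0]},
    {"slide":[2,0,70],"angular":[0,0,0]},
    {"slide":[2,0,95],"angular":[0,0,0]},
    {"slide":[2,0,110],"angular":[0,0,0]},
    {"slide":[2,0,116],"angular":[0,0,0]},
    {"slide":[2,0,116],"angular":[0,0,0]},
    {"slide":[2,0,116],"angular":[0,0,0]}
  ]
}}

```text
t: 51.05
tool_pos: [0.669, -0.0259, 0.0858]
ee_rot: [0.0, 0.77, 0.638, 0.0]
contact_force: [0.9, -0.0, 0.3]
gripper_width: 0.0601
finger_force: 0.0
```

>>> {"op": "play_rows", "data": {
  "deltas": [
    {"slide":[0,0,0],"angular":[0,0,0]},
    {"slide":[0,0,0],"angular":[0,0,0]},
    {"slide":[0,0,0],"angular":[0,0,0]},
    {"slide":[0,0,0],"angular":[0,0,0]},
    {"slide":[0,0,0],"angular":[0,0,0]},
    {"slide":[0,0,0],"angular":[0,0,0]},
    {"slide":[0,0,0],"angular":[0,0,0]},
    {"slide":[0,0,0],"angular":[0,0,0]}
  ],
  "grip": 5,
  "newtons": 90
}}

```text
t: 51.72
tool_pos: [0.6689, -0.0255, 0.0857]
ee_rot: [0.0, 0.77, 0.638, 0.001]
contact_force: [-3.8, 0.6, 11.7]
gripper_width: 0.0158
finger_force: 89.5
```

>>> {"op": "play_rows", "data": {
  "deltas": [
    {"slide":[0,0,-15],"angular":[0,0,0]},
    {"slide":[0,0,-45],"angular":[0,0,0]},
    {"slide":[0,0,-80],"angular":[0,0,0]},
    {"slide":[0,0,-115],"angular":[0,0,0]},
    {"slide":[0,0,-130],"angular":[0,0,0]},
    {"slide":[0,0,-130],"angular":[0,0,0]},
    {"slide":[0,0,-130],"angular":[0,0,0]}
  ]
}}

```text
t: 52.3
tool_pos: [0.6686, -0.0254, 0.2159]
ee_rot: [0.0, 0.77, 0.638, 0.001]
contact_force: [-1.1, 0.6, -0.8]
gripper_width: 0.0156
finger_force: 88.3
```

```bash
python3 go.py .561 .2748 .21 -5
```

```text
t 52.30 pos [ 0.6686 -0.0254  0.2159] th -10.71 tilt 0.11 w 15.6 ff 88.3 F [-1.1045  0.6034 -0.8032]
slide [275.0, -161.6, 5.9] ang [0.002, -0.001, -0.1]
```

>>> {"op": "play_rows", "data": {
  "deltas": [
    {"slide":[-24,-128,0],"angular":[0,0,-0.1]},
    {"slide":[-24,-128,0],"angular":[0,0,-0.1]},
    {"slide":[-24,-128,0],"angular":[0,0,-0.1]},
    {"slide":[-24,-128,0],"angular":[0,0,-0.1]},
    {"slide":[273,-177,0],"angular":[0,0,-0.1]},
    {"slide":[273,-177,0],"angular":[0,0,-0.1]},
    {"slide":[273,-177,0],"angular":[0,0,-0.1]},
    {"slide":[273,-177,0],"angular":[0,0,-0.1]},
    {"slide":[273,-177,0],"angular":[0,0,-0.1]},
    {"slide":[273,-177,0],"angular":[0,0,-0.1]},
    {"slide":[273,-177,0],"angular":[0,0,-0.1]},
    {"slide":[273,-177,0],"angular":[0,0,-0.1]}
  ]
}}

```text
t: 53.3
tool_pos: [0.5434, 0.2831, 0.213]
ee_rot: [-0.001, 0.735, 0.678, -0.0]
contact_force: [-0.4, 0.6, -1.4]
gripper_width: 0.0161
finger_force: 88.7
```

>>> {"op": "play_rows", "data": {
  "deltas": [
    {"slide":[0,16,0],"angular":[0,0,0]},
    {"slide":[0,16,0],"angular":[0,0,0]},
    {"slide":[0,16,0],"angular":[0,0,0]},
    {"slide":[0,16,0],"angular":[0,0,0]}
  ]
}}

```text
t: 53.63
tool_pos: [0.5608, 0.2734, 0.2139]
ee_rot: [-0.0, 0.737, 0.675, -0.001]
contact_force: [-0.2, 0.4, -1.2]
gripper_width: 0.0164
finger_force: 88.8
```

```bash
python3 go.py .561 .2757 .18 -5; python3 - <<'E'
from m import *
load("18")
cv2.imwrite("pics/l.png",np.hstack([cv2.resize(I["top"][115:225,90:220],(390,330),interpolation=2),cv2.resize(I["side"][90:200,200:330],(390,330),interpolation=2)])[:,:,::-1])
E
```

```text
t 53.63 pos [0.5608 0.2734 0.2139] th -5.04 tilt 0.09 w 16.4 ff 88.8 F [-0.163   0.3609 -1.1723]
slide [2.3, 0.0, 33.9] ang [-0.001, 0.001, -0.001]
```

View pics/l.png

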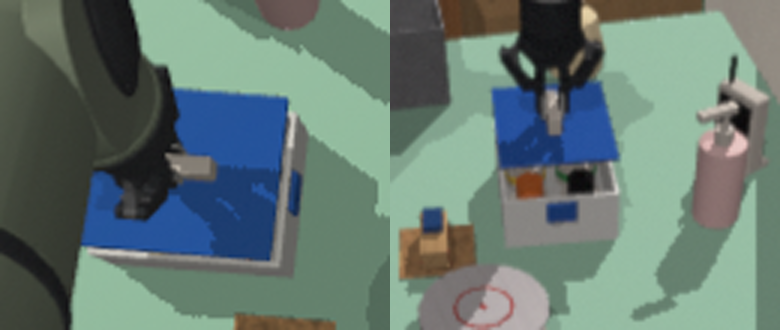

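The lid is held level over the box. I'll lower it to just above the rim and compare the edges there.

>>> {"op": "play_rows", "data": {
  "deltas": [
    {"slide":[1.5,0,15],"angular":[0,0,0]},
    {"slide":[1.5,0,30],"angular":[0,0,0]},
    {"slide":[1.5,0,44],"angular":[0,0,0]},
    {"slide":[1.5,0,48],"angular":[0,0,0]},
    {"slide":[1.5,0,48],"angular":[0,0,0]},
    {"slide":[1.5,0,48],"angular":[0,0,0]},
    {"slide":[1.5,0,48],"angular":[0,0,0]}
  ]
}}

```text
t: 54.32
tool_pos: [0.5617, 0.2757, 0.1674]
ee_rot: [0.0, 0.737, 0.676, 0.001]
contact_force: [-0.3, 0.7, -1.4]
gripper_width: 0.0159
finger_force: 88.8
```

```bash
python3 go.py .561 .2757 .161 -5; cat > lidpos.py <<'E'
from m import *
import sys
def lid(tag,zt):
    load(tag)
    for n,p in (("top",(160,178)),("side",(253,140))):
        m=near(n,"blue",p,60)[2]; k,l,st,ce=cv2.connectedComponentsWithStats(m); i=1+np.argmax(st[1:,4]); m=((l==i)*255).astype(np.uint8)
        c=max(cv2.findContours(m,0,1)[0],key=cv2.contourArea); W=np.array([on(n,q,zt)[:2] for q in c[:,0]])*1000
        b=np.array([561.,274.8]); a=np.radians(-5); R=np.array([[np.cos(a),np.sin(a)],[-np.sin(a),np.cos(a)]]); B=(W-b)@R.T
        r=cv2.minAreaRect(W.astype(np.float32)); print(n,st[i,4],"rect",np.round(r[0],1),np.round(r[1],1),round(r[2],2),"box-frame min/max 3/97%",np.percentile(B,2,0).round(1),np.percentile(B,98,0).round(1),B.min(0).round(1),B.max(0).round(1))
E
python3 - <<'E'
from lidpos import *
lid("19",.085)
E
```

```text
t 54.32 pos [0.5617 0.2757 0.1674] th -5.00 tilt 0.06 w 15.9 ff 88.8 F [-0.3208  0.7428 -1.352 ]
slide [-0.1, -0.7, 6.4] ang [0.001, -0.001, 0.0]
top 2020 rect [559.7 272.5] [171.7 146.6] 85.05 box-frame min/max 3/97% [-74. -88.] [71.8 81.1] [-74.4 -88.3] [72.2 83.4]
side 791 rect [559.5 270. ] [177.5 146.6] 84.81 box-frame min/max 3/97% [-74.2 -92.5] [71.4 83.3] [-74.7 -93.8] [72.3 84. ]
```

>>> {"op": "play_rows", "data": {
  "deltas": [
    {"slide":[0,0.5,2],"angular":[0,0,0]},
    {"slide":[0,0.5,4],"angular":[0,0,0]},
    {"slide":[0,0.5,5.5],"angular":[0,0,0]},
    {"slide":[0,0.5,6.5],"angular":[0,0,0]},
    {"slide":[0,0.5,6.5],"angular":[0,0,0]},
    {"slide":[0,0.5,6.5],"angular":[0,0,0]}
  ]
}}

```text
t: 54.92
tool_pos: [0.5619, 0.2756, 0.1607]
ee_rot: [-0.0, 0.737, 0.676, 0.0]
contact_force: [-6.2, -0.7, 14.3]
gripper_width: 0.0158
finger_force: 90.8
```

>>> {"op": "play_rows", "data": {
  "deltas": [
    {"slide":[0,0,0],"angular":[0,0,0]},
    {"slide":[0,0,0],"angular":[0,0,0]},
    {"slide":[0,0,0],"angular":[0,0,0]},
    {"slide":[0,0,0],"angular":[0,0,0]},
    {"slide":[0,0,-20],"angular":[0,0,0]},
    {"slide":[0,0,-60],"angular":[0,0,0]},
    {"slide":[0,0,-100],"angular":[0,0,0]},
    {"slide":[0,0,-100],"angular":[0,0,0]},
    {"slide":[0,0,-100],"angular":[0,0,0]}
  ],
  "grip": 45
}}

```text
t: 55.67
tool_pos: [0.5626, 0.276, 0.2622]
ee_rot: [0.0, 0.737, 0.676, 0.002]
contact_force: [0.4, -0.3, -0.3]
gripper_width: 0.0447
finger_force: 0.0
```

```bash
python3 go.py .45 -.05 .26 -5; python3 - <<'E'
from lidpos import *
lid("20",.081)
E
```

```text
t 55.67 pos [0.5626 0.276  0.2622] th -4.98 tilt 0.22 w 44.7 ff 0.0 F [ 0.3984 -0.3324 -0.2839]
slide [-334.5, -83.9, 1.1] ang [0.003, -0.002, 0.0]
top 2434 rect [558.8 268.4] [186.9 146.4] 84.92 box-frame min/max 3/97% [-74.5 -99.1] [71.  85.7] [ -74.8 -100.1] [71.6 86.9]
side 843 rect [558.7 268.3] [175.7 146. ] 85.07 box-frame min/max 3/97% [-74.1 -93.8] [70.8 80.6] [-74.7 -94.6] [71.2 81.3]
```

>>> {"op": "play_rows", "data": {
  "deltas": [
    {"slide":[-334,-84,1],"angular":[0,0,0]},
    {"slide":[-334,-84,1],"angular":[0,0,0]},
    {"slide":[-334,-84,1],"angular":[0,0,0]},
    {"slide":[-334,-84,1],"angular":[0,0,0]},
    {"slide":[-334,-84,1],"angular":[0,0,0]},
    {"slide":[-334,-84,1],"angular":[0,0,0]},
    {"slide":[-334,-84,1],"angular":[0,0,0]},
    {"slide":[-334,-84,1],"angular":[0,0,0]},
    {"slide":[-334,-84,1],"angular":[0,0,0]},
    {"slide":[-334,-84,1],"angular":[0,0,0]},
    {"slide":[-334,-84,1],"angular":[0,0,0]}
  ]
}}

```text
t: 56.68
tool_pos: [0.4489, -0.05, 0.2585]
ee_rot: [-0.0, 0.738, 0.675, -0.0]
contact_force: [0.6, -0.0, -0.2]
gripper_width: 0.0452
finger_force: 0.0
```

```bash
python3 - <<'E'
from lidpos import *
lid("21",.081)
cv2.imwrite("pics/z.png",np.hstack([cv2.resize(I["top"][140:215,110:200],(450,375),interpolation=0),cv2.resize(I["side"][115:185,220:285],(348,375),interpolation=0)])[:,:,::-1])
E
```

```text
top 2970 rect [559.6 274.6] [177.8 146.9] 85.12 box-frame min/max 3/97% [-74.6 -88.9] [71.4 87.8] [-74.8 -89.3] [72.1 88.6]
side 384 rect [599.3 265. ] [174.8  62.9] 85.7 box-frame min/max 3/97% [  9.1 -93.2] [70.4 80.6] [  6.5 -93.9] [70.8 81.3]
```

View pics/z.png

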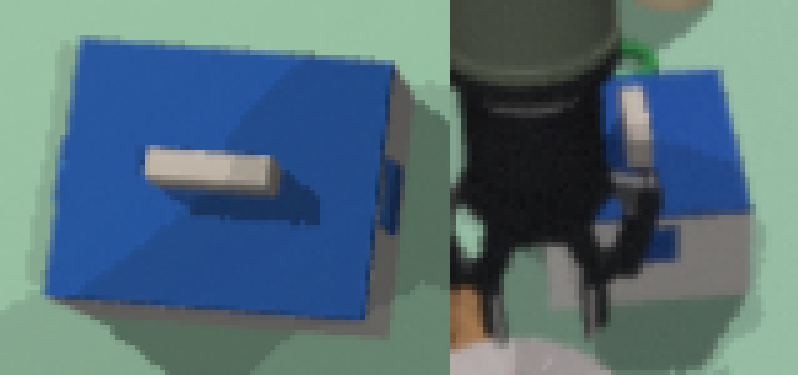

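```bash
python3 - <<'E'
from m import *
for tag in ("16","0"):
  im=cv2.imread(f"pics/top{tag}.png"); hsv=cv2.cvtColor(im,cv2.COLOR_BGR2HSV)
  for v in (175,185,195):
    m=((hsv[...,1]<45)&(hsv[...,2]>v)).astype(np.uint8)*255; z=np.zeros_like(m); z[142:210,114:195]=255; m&=z
    k,l,st,ce=cv2.connectedComponentsWithStats(m); i=1+np.argmax(st[1:,2]*st[1:,3])
    ys,xs=np.nonzero(l==i); W=np.array([on("top",q,.075)[:2] for q in zip(xs,ys)],np.float32)*1000
    b=np.array([561.,274.8]); a=np.radians(-5); R=np.array([[np.cos(a),np.sin(a)],[-np.sin(a),np.cos(a)]]); B=(W-b)@R.T
    print(tag,v,st[i],cv2.minAreaRect(W),B.min(0),B.max(0))
E
```

```text
16 175 [119 147  70  57 387] ((562.5411376953125, 276.4104309082031), (181.40859985351562, 150.86410522460938), 85.14026641845703) [-74.1941 -88.8714] [76.9486 92.5094]
16 185 [119 147  70  57 279] ((563.11083984375, 276.4045104980469), (180.74415588378906, 149.8312225341797), 85.05563354492188) [-72.8717 -88.55  ] [76.9486 92.2175]
16 195 [123 147  65  21 169] ((614.44873046875, 273.2630310058594), (181.10231018066406, 58.86870574951172), 89.57379913330078) [ 17.0577 -88.55  ] [76.9486 91.3871]
0 175 [124 147  64  57 236] ((562.788818359375, 275.8914794921875), (178.17645263671875, 149.98666381835938), 85.301025390625) [-73.4752 -88.1385] [76.6828 90.5588]
0 185 [154 172  23  27 520] ((532.0206298828125, 242.08676147460938), (57.11954116821289, 73.7571029663086), 85.90628814697266) [-63.0256 -63.902 ] [11.2263 -6.598 ]Traceback (most recent call last):
  File "<stdin>", line 6, in <module>
    return _wrapfunc(a, 'argmax', axis=axis, out=out, **kwds)
    return bound(*args, **kwds)
ValueError: attempt to get argmax of an empty sequence
```

```bash
cat > prof.py <<'E'
from m import *
b=np.array([.561,.2748]); a=np.radians(-5); X=np.array([np.cos(a),np.sin(a)]); Y=np.array([-np.sin(a),np.cos(a)])
def prof(tag,z,n="top"):
    im=cv2.imread(f"pics/{n}{tag}.png").astype(np.float32); print(tag)
    for nm,ax,al,h,s in (("+x",X,Y,75,1),("-x",X,Y,75,-1),("+y",Y,X,90,1),("-y",Y,X,90,-1)):
        o=np.arange(-9,9.1,1.5); u=np.r_[np.linspace(-62,-35,20),np.linspace(35,62,20)] if "y" in nm else np.linspace(-60,60,41)
        P=np.array([[proj(n,[*(b+(ax*s*(h+d)+al*t)/1e3),z]) for t in u] for d in o],np.float32)
        v=cv2.remap(im,P[...,0],P[...,1],cv2.INTER_LINEAR).mean(1); print(nm,"R",v[:,2].round().astype(int).tolist(),"B",v[:,0].round().astype(int).tolist())
    print("offsets mm",o.tolist())
if __name__=="__main__": prof("16",.075); prof("21",.081)
E
python3 prof.py
```

```text
16
+x R [111, 124, 148, 178, 201, 207, 193, 175, 163, 160, 160, 160, 160] B [106, 119, 142, 170, 194, 201, 193, 182, 175, 173, 173, 173, 173]
-x R [132, 133, 148, 170, 183, 173, 148, 123, 108, 101, 99, 96, 93] B [117, 119, 134, 157, 173, 164, 141, 118, 103, 97, 95, 96, 97]
+y R [107, 114, 135, 163, 192, 207, 195, 171, 151, 142, 142, 144, 147] B [103, 110, 129, 156, 183, 199, 191, 174, 159, 153, 153, 155, 158]
-y R [119, 134, 162, 190, 197, 175, 138, 111, 101, 97, 94, 94, 94] B [109, 127, 154, 181, 188, 167, 132, 107, 97, 93, 91, 90, 91]
offsets mm [-9.0, -7.5, -6.0, -4.5, -3.0, -1.5, 0.0, 1.5, 3.0, 4.5, 6.0, 7.5, 9.0]
21
+x R [38, 38, 39, 45, 63, 88, 116, 140, 151, 152, 152, 152, 152] B [153, 154, 155, 155, 155, 156, 156, 159, 163, 164, 164, 164, 164]
-x R [35, 35, 35, 35, 35, 39, 56, 77, 89, 93, 94, 93, 91] B [139, 139, 139, 139, 136, 123, 106, 95, 91, 90, 90, 91, 92]
+y R [40, 40, 40, 42, 52, 73, 97, 121, 132, 134, 135, 135, 138] B [158, 158, 158, 158, 157, 154, 150, 146, 145, 145, 145, 146, 149]
-y R [34, 35, 35, 35, 34, 38, 55, 76, 86, 88, 88, 89, 89] B [138, 138, 139, 139, 132, 109, 91, 86, 85, 85, 85, 86, 86]
offsets mm [-9.0, -7.5, -6.0, -4.5, -3.0, -1.5, 0.0, 1.5, 3.0, 4.5, 6.0, 7.5, 9.0]
```

The edge profiles put the lid within about 1 mm of the box outline and square to it. The tubs are inside, the train stands on the mat, and the arm is clear, so I'll hand the job in.

```bash
python3 -c "
from station import ctrl
print(ctrl.job_done())"
```

```text
the job is handed in; nothing more can be done
None
```

I handed the job in at about 57 s of the 210 s limit: the train is on the cork mat, yellow, green, orange and black were weighed in that order and stand in the box, and the lid lies square on it to within about 1 mm; no result came back.

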